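Refit the turntable's snap ring with reverse-action pliers

ROBOT

A 6-joint arm with a two-finger parallel gripper is mounted at the origin on the work surface. World frame = base frame: x ahead of the robot, y to its left, z up, the work surface at z = 0. Lengths are in m, angles in rad, forces in N, time in s.
With the tool pointing down it reaches from about 0.35 to 0.975 m from the base axis. Payload 4.9 kg.
Tool frame: the origin (TCP) lies midway between the tips of the shut fingers; the grasp point (between the pads) lies 19 mm behind it (ctrl.tcp_to_grasp is the distance from the TCP to the grasp point, in m); z points along the fingers, y is the line along which they close (so a half turn about z gives the same grasp; the last joint's range is limited). The gripper opens to 85 mm and grips with 20 to 120 N. Pads are 22 mm wide; open, the fingers measure 114 mm over their backs; the gripper's body (76 mm by 85 mm) begins 54 mm behind the grasp point. The pads swing forward as they close: fully open they stand 13 mm farther back than shut.
Start: joints at [1.199, 0.053, 1.613, -0, 1.476, -0.119], TCP at [0.156, 0.605, 0.231] pointing down, gripper open.
Joint ranges: [-3.01, 3.01], [-1.01, 2.22], [0.06, 2.58], [-1.02, 4.17], [0.09, 2.62], [-3.14, 3.14]. Speed limits (rad/s): [2.57, 2.57, 3.14, 3.14, 3.14, 3.14].

INTERFACE

Orientations are given as a rotation vector (axis times angle).
In Python, from station import ctrl gives the robot as it stands.
- The arm moves only by the shell command python3 jog.py 'ROWS' [FORCE]. ROWS is a JSON list of rows, 1 to 20 of them, each written [opening, [dx, dy, dz], [rx, ry, rz]]: the finger opening in m, then dx, dy, dz in m, then a rotation vector rx, ry, rz in rad; each row is the pose to reach, as a shift and turn from the pose commanded when the command began, along the tool's axes at that moment; what a row does not reach only later rows make up. A row lasts 1/12 s, in which the tool goes at most 0.0417 m and 0.125 rad, less where a joint would pass 70% of its speed; a pose out of reach is approached as far as the arm can. The fingers move at their own pace and stop on an object; FORCE is the grip in N (left out, the last holds). Time passes only in rows, so rows that do not move let the fingers close. It prints the time, the measured TCP pose, the force, the opening and the grip force at its end. Input that does not fit is refused with a message, and nothing moves.
- ctrl.get_obs(): the state, without advancing time (a new reading comes with each control period).
- ctrl.get_image(name): name is "scene" or "top" or "wrist"; returns the picture (420x560x3 uint8, red, green, blue); there is no depth.
- ctrl.camera_params(name): a dict with "fx", "fy", "cx", "cy" (pixels), "T" (4x4, takes a point from camera to world coordinates); the wrist camera has in their place "tool_from_camera" (4x4, takes a point from camera to tool coordinates, whose origin is the TCP and whose axes are the flange's). Camera axes: x right, y down, z forward; pixel columns grow to the right and rows downward; lengths in m; the calibration is good to about 2 mm. A picture is of the moment at which its call begins: read the wrist's pose just before it. camera_params takes no time and is no camera call.
- ctrl.finish_job(): hands the job in; it is judged then, once.
The state is a dict: "t": time; "q": joint angles; "dq": joint speeds; "effort": joint torques, N m; "tool_pos": TCP position; "tool_rot": TCP orientation; "contact_force": force on the tool from outside, world axes, zero at the start; "wrist_torque": the same for the moment, N m; "opening": finger opening in m; "grip_force": force on a finger pad.
Only numpy, scipy, OpenCV 4.12 (cv2) and the standard library are available. Lean on these libraries where they do the work, as an engineer would, in place of code of your own. Each camera call takes 0.05 s, during which the arm holds its last target. There are 200 camera calls.

TASK

Take the red reverse-action pliers out of their wooden block, put their pins into the two eyes of the snap ring lying on the cork puck, squeeze the handles to spread the ring, and lift it off on the pliers. Lower it over the turntable's spindle and let it contract fully into the groove, then stand the pliers back in their block. Do not push aside or knock over the clay maquette, the bowl or the brush pot.

Things in the scene. Friction and masses are not known exactly. Their poses are not given: they have to be found in the camera images.
- turntable: Fixed turntable: wooden platter 140 mm across, top at z = 42 mm, flat glaze chips 3.5 mm high on it. Vertical spindle in the middle: brass hub 55 mm across up to a flat shoulder at z = 62, then the groove (40 mm across, z 62 to 70), then a bright lip 45 mm across, z 70 to 78 (top). Origin on the axis at table level. Yaw is immaterial to the fit.
- groove (a point): Point on the spindle axis at the bottom of the groove, level with the hub's shoulder (62 mm above the table). The ring's underside belongs here: the shoulder stops a spread ring that is lowered over the lip.
- puck: Fixed upright cork puck, 52 mm across, 30 mm high, on which the ring lies at the start, eyes overhanging: pressing them down (with the jaw shoulders) tips the ring up at the back, so squeeze with the shoulders 1 to 5 mm clear of it; the squeezed pins then carry the ring by friction. Origin at the centre of its underside.
- ring: Loose dark steel snap ring, 36 g, 5 mm thick: a C, outer 51 mm, inner 39 mm, of two arms hinged at the back (local x = -27 mm) and sprung together. Origin on its axis at the underside; local +x points to the gap with the two eyes, z up. On the puck the eyes overhang the edge. To pass the lip each arm must be spread at least 0.25 rad, better 0.28 (each eye about 15 mm outward).
- eye_left (a point): Top centre of the eye (hole 10 mm in x by 9 mm in y, walls 3 mm) on the ring's local +y arm; unspread it lies at (31, 10, 5) mm in the ring's frame, so the eyes stand 20 mm apart. It moves with the arm, on an arc of 59 mm radius about the hinge (so spreading also draws the eye back a few mm towards the ring's centre).
- eye_right (a point): The same on the ring's local -y arm: (31, -10, 5) mm unspread.
- ring_left (a joint): Spread of the ring's +y arm in rad: 0 contracted (start), up to 0.36. The spring pulls it shut: about 5 N at the eye when contracted, 8 N at 0.28 rad. Seated in the groove it reads about 0.03.
- ring_right (a joint): The same for the -y arm.
- pliers: Loose red pliers, 0.18 kg, 129 mm tall, upright, handles up. Origin on the mid axis at pin-end level, z up, half-turn symmetric. Pins 4.4 mm thick, z 0-14 mm, at y = +-10 mm; jaws 14 x 8 mm (x, y) above, shoulder at 14; steel flange 40 x 56 mm, underside z = 58; red head to z = 82; two flat handles 18 mm wide (x), z 83-129, outer faces 64 mm apart in y.
- handles (a point): Grip point: midway between the handles, 108 mm above the pin ends. Grip from above, closing along the pliers' local y. The handles slide straight in and stay parallel; as each handle moves in, a pin moves out by the same amount.
- jaw_a (a joint): Squeeze of one handle in m: 0 at rest (pins 20 mm apart, handles 64 mm over their faces) to 0.0185 (pins 57 mm apart, handles 27 mm). A spring returns it: about 7.5 N on each handle at rest, 10 N fully squeezed, plus the ring's pull. Both handles move together.
- jaw_b (a joint): The other handle: moves with jaw_a.
- tool_block: Fixed wooden tool block 52 x 70 mm, 70 mm high, with an upright slot right through, 24 mm in local x by 38 mm in local y, that takes the pliers' jaws; the flange rests on the top, so the pliers' origin is then 12 mm above the table. Origin at the centre of the underside.
- block_top (a point): Centre of the slot's mouth, on the block's top, 70 mm above the table.
- maquette: Bystander: grey clay tower with an arch, 44 x 70 mm, 230 mm tall, 0.9 kg, standing close to the turntable. Origin at the centre of its underside.
- bowl: Bystander: teal bowl, 96 mm across, 45 mm high, near the puck. Origin at the centre of its underside.
- brush_pot: Bystander: pink pot 68 mm across, 85 mm high, with brushes standing in it to about 180 mm, near the tool block. Origin at the centre of its underside.

How it is judged:
On the way, in this order (a step that is already met when the one before it is completed fails the run):
1. the ring is spread on the pliers' pins (each arm more than 0.15 rad) and lifted more than 40 mm off the puck (value of joint each of ring_left, ring_right above 0.15 rad and z of ring in the frame of puck above 0.07 m and contact force between ring and pliers above 1 N), for 0.2 s.
2. the ring has contracted into the groove (value of joint each of ring_left, ring_right below 0.09 rad and horizontal distance between ring and groove below 0.004 m and distance between ring and groove below 0.0055 m and angle between ring's own z axis and vertical below 0.12 rad), for 0.2 s.
At the end, for the whole second after the job is handed in: The ring sits in the groove: both arms below 0.09 rad, centre within 4 mm of the axis, underside within 5.5 mm of the groove point, tilt under 0.12 rad. The pliers stand upright (0.1 rad) in the block's slot, within 15 mm of its axis, flange down (within 6 mm). Both at rest (all of step 2 and horizontal distance between pliers and tool_block below 0.015 m and z of pliers in the frame of tool_block below 0.018 m and angle between pliers's own z axis and vertical below 0.1 rad and linear speed of each of pliers, ring below 0.02 m/s); the robot touches nothing.
It fails at once if the maquette is pushed more than 20 mm or tipped (distance of maquette from where it was at the start of the episode above 0.02 m or angle between maquette's own z axis and vertical above 0.3 rad).
It fails at once if the bowl is pushed more than 20 mm or tipped (distance of bowl from where it was at the start of the episode above 0.02 m or angle between bowl's own z axis and vertical above 0.3 rad).
It fails at once if the brush pot is pushed more than 20 mm or tipped (distance of brush_pot from where it was at the start of the episode above 0.02 m or angle between brush_pot's own z axis and vertical above 0.3 rad).
It also fails if it takes over 72 s, if anything falls off the work surface, if the arm or the gripper's body presses on something with over 40 N, if the wrist force passes 120 N, or if a joint passes its speed limit or range.

## Working session

There is one attempt and no reset: what is moved stays moved. The work goes in short steps, Python scripts to look and compute and a shell command to move; the robot and the scene stay as the last step left them, time stands still between calls to the robot, and variables do not carry over. Pictures are saved under pics/ and viewed, at most 10 in all, crops included, and the job is handed in when it is done.

```bash
ls; mkdir -p pics; python3 - <<'E'
from station import ctrl
import cv2,numpy as np
for n in("scene","top"):
    im=ctrl.get_image(n);cv2.imwrite(f"pics/{n}0.png",im[:,:,::-1])
    p=ctrl.camera_params(n);print(n,{k:np.round(v,4).tolist() for k,v in p.items()})
o=ctrl.get_obs();print(o["tool_pos"],o["tool_rot"],o["t"],o["opening"],ctrl.tcp_to_grasp)
print(ctrl.camera_params("wrist"))
E
```

```text
jog.py
pics
station.py
scene {'fx': 431.986, 'fy': 431.986, 'cx': 267.4103, 'cy': 210.751, 'T': [[-0.7538, 0.4294, -0.4974, 1.1339], [0.6569, 0.4756, -0.585, 0.6251], [-0.0146, -0.7677, -0.6406, 0.8177], [0.0, 0.0, 0.0, 1.0]]}
top {'fx': 443.0531, 'fy': 443.0531, 'cx': 275.5866, 'cy': 212.3883, 'T': [[0.0135, -0.9838, 0.1789, 0.3922], [-0.9999, -0.0124, 0.0073, -0.0328], [-0.005, -0.179, -0.9838, 0.9574], [0.0, 0.0, 0.0, 1.0]]}
[0.15611742 0.6046003  0.23015385] [-3.95951971e-01 -3.11608136e+00  2.91533411e-03] 0.1 0.08530936486645264 0.0187
{'fx': 316.7459210088025, 'fy': 316.7459210088025, 'cx': 278.93283656900377, 'cy': 211.0756565025098, 'tool_from_camera': array([[-7.24685928e-04, -9.58779175e-01, -2.84151313e-01,
         7.19001057e-02],
       [ 9.99999553e-01, -8.67570236e-04,  3.76991646e-04,
        -7.35145847e-04],
       [-6.07972961e-04, -2.84150913e-01,  9.58779375e-01,
        -1.41504509e-01],
       [ 0.00000000e+00,  0.00000000e+00,  0.00000000e+00,
         1.00000000e+00]])}
```

View pics/scene0.png

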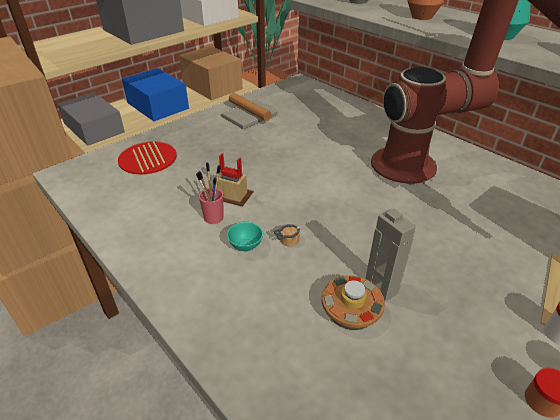

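View pics/top0.png

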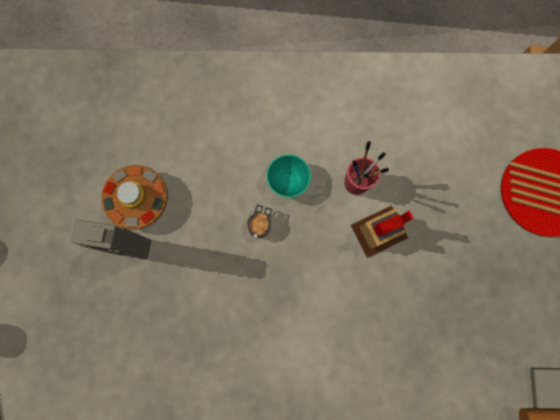

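The top view shows the spindle lip at about (130,193), puck and ring at (259,225) with the eyes at (259,210) and (267,211), the pliers at about (392,224), bowl (289,176), pot (363,176) and maquette (95,235). The scene view agrees.

```bash
cat > h.py <<'E'
from station import ctrl
import cv2,numpy as np
from scipy.spatial.transform import Rotation as R
def cam(n):
    p=ctrl.camera_params(n)
    if n=="wrist":
        o=ctrl.get_obs();T=np.eye(4);T[:3,:3]=R.from_rotvec(o["tool_rot"]).as_matrix();T[:3,3]=o["tool_pos"]
        p["T"]=T@p["tool_from_camera"]
    return p
def snap(n,f):
    p=cam(n);im=ctrl.get_image(n);cv2.imwrite(f,im[:,:,::-1]);return p,im
def ray(p,u,v):
    d=p["T"][:3,:3]@[(u-p["cx"])/p["fx"],(v-p["cy"])/p["fy"],1];return p["T"][:3,3],d
def onz(p,u,v,z):
    c,d=ray(p,u,v);return c+d*(z-c[2])/d[2]
def px(p,X):
    c=np.linalg.inv(p["T"])@np.r_[X,1];return c[0]/c[2]*p["fx"]+p["cx"],c[1]/c[2]*p["fy"]+p["cy"]
def two(p1,a,p2,b):
    c1,d1=ray(p1,*a);c2,d2=ray(p2,*b)
    s=np.linalg.lstsq(np.c_[d1,-d2],c2-c1,rcond=None)[0]
    A,B=c1+s[0]*d1,c2+s[1]*d2;return (A+B)/2,np.linalg.norm(A-B)
def totool(X):
    "world point -> tool axes shift from TCP"
    o=ctrl.get_obs();return R.from_rotvec(o["tool_rot"]).inv().apply(np.array(X)-o["tool_pos"])
E
python3 - <<'E'
from h import *
p=cam("top")
for n,u,v,z in[("lip",130,193,.078),("puck",259,226,.03),("eyeL",259,210,.035),("eyeR",267,211,.035),("pliers",392,224,.13),("block",380,232,.07),("bowl",289,177,.045),("pot",363,178,.085),("maq",95,235,.23),("maqbase",110,240,0.1)]:
    print(n,onz(p,u,v,z).round(4))
o=ctrl.get_obs();print(R.from_rotvec(o["tool_rot"]).as_matrix().round(3))
im=cv2.imread("pics/top0.png")
a=cv2.resize(im[180:280,330:440],None,fx=5,fy=5,interpolation=2)
b=cv2.resize(im[180:280,225:285],None,fx=5,fy=5,interpolation=2)
cv2.imwrite("pics/c.png",np.hstack([b,a])[:, :800])
E
```

```text
lip [0.5885 0.2708 0.078 ]
puck [0.5311 0.0088 0.03  ]
eyeL [0.5646 0.0093 0.035 ]
eyeR [ 0.5626 -0.0077  0.035 ]
pliers [ 0.5231 -0.2466  0.13  ]
block [ 0.5159 -0.2373  0.07  ]
bowl [ 0.6348 -0.0535  0.045 ]
pot [ 0.6239 -0.2026  0.085 ]
maq [0.4826 0.2713 0.23  ]
maqbase [0.4893 0.2955 0.1   ]
[[-0.968  0.25  -0.001]
 [ 0.25   0.968 -0.002]
 [ 0.    -0.002 -1.   ]]
```

```bash
python3 jog.py '[[0.085, [0, 0, -0.13], [0, 0, 0]], [0.085, [0, 0, -0.13], [0, 0, 0]], [0.085, [0, 0, -0.13], [0, 0, 0]], [0.085, [-0.04, -0.017, -0.13], [0, 0, 0]], [0.085, [-0.5, -0.215, -0.13], [0, 0, 0]], [0.085, [-0.5, -0.215, -0.13], [0, 0, 0]], [0.085, [-0.5, -0.215, -0.13], [0, 0, 0]], [0.085, [-0.5, -0.215, -0.13], [0, 0, 0]], [0.085, [-0.5, -0.215, -0.13], [0, 0, 0]], [0.085, [-0.5, -0.215, -0.13], [0, 0, 0]], [0.085, [-0.5, -0.215, -0.13], [0, 0, 0]], [0.085, [-0.5, -0.215, -0.13], [0, 0, 0]], [0.085, [-0.5, -0.215, -0.13], [0, 0, 0]], [0.085, [-0.5, -0.215, -0.13], [0, 0, 0]], [0.085, [-0.5, -0.215, -0.13], [0, 0, 0]], [0.085, [-0.5, -0.215, -0.13], [0, 0, 0]], [0.085, [-0.5, -0.215, -0.13], [0, 0, 0]], [0.085, [-0.5, -0.215, -0.13], [0, 0, 0]], [0.085, [-0.5, -0.215, -0.13], [0, 0, 0]], [0.085, [-0.5, -0.215, -0.13], [0, 0, 0]]]'; python3 - <<'E'
from h import *
p,im=snap("wrist","pics/w1.png")
np.savez("w1.npz",**p)
E
```

```text
t: 1.77
tool_pos: [0.5857, 0.2728, 0.3612]
tool_rot: [-0.394, -3.116, -0.0]
contact_force: [-0.6, -0.6, 0.5]
opening: 0.0848
grip_force: 0.0
```

View pics/w1.png

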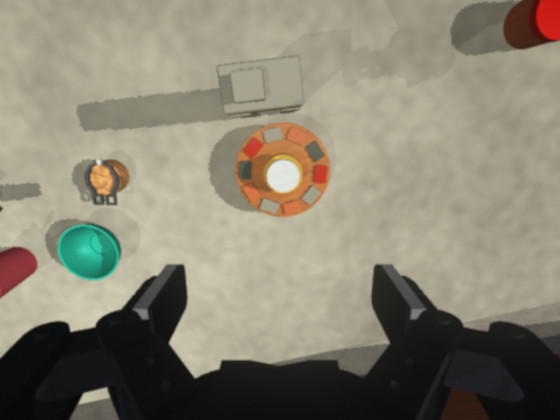

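The wrist view shows the lip at (283,177), the platter around it, the maquette at (260,87), and the ring at (103,178) with its eyes at (97,199) and (112,199).

```bash
python3 jog.py '[[0.085, [0.06, -0.28, 0.03], [0, 0, 0]], [0.085, [0.06, -0.28, 0.03], [0, 0, 0]], [0.085, [0.06, -0.28, 0.03], [0, 0, 0]], [0.085, [0.06, -0.28, 0.03], [0, 0, 0]], [0.085, [0.06, -0.28, 0.03], [0, 0, 0]], [0.085, [0.06, -0.28, 0.03], [0, 0, 0]], [0.085, [0.06, -0.28, 0.03], [0, 0, 0]], [0.085, [0.06, -0.28, 0.03], [0, 0, 0]], [0.085, [0.06, -0.28, 0.03], [0, 0, 0]], [0.085, [0.06, -0.28, 0.09], [0, 0, 0]], [0.085, [0.06, -0.28, 0.09], [0, 0, 0]], [0.085, [0.06, -0.28, 0.09], [0, 0, 0]], [0.085, [0.06, -0.28, 0.09], [0, 0, 0]]]'; python3 - <<'E'
from h import *
p=dict(np.load("w1.npz"));im=cv2.imread("pics/w1.png")
m=((im.min(2)>200)*255).astype(np.uint8);c=max(cv2.findContours(m,0,1)[0],key=cv2.contourArea)
e=cv2.minEnclosingCircle(c);print("lip px",e,onz(p,*e[0],.078))
p2,im=snap("wrist","pics/w2.png");np.savez("w2.npz",**p2)
cv2.imwrite("pics/w2c.png",cv2.resize(im[:,:,::-1][:300,140:440],None,fx=2,fy=2,interpolation=2))
E
```

```text
t: 2.9
tool_pos: [0.4582, 0.0173, 0.2708]
tool_rot: [-0.392, -3.115, -0.001]
contact_force: [0.3, -0.4, 0.8]
opening: 0.0854
grip_force: 0.0
lip px ((282.6741027832031, 175.6049041748047), 15.545787811279297) [0.59050449 0.27630673 0.078     ]
```

View pics/w2c.png

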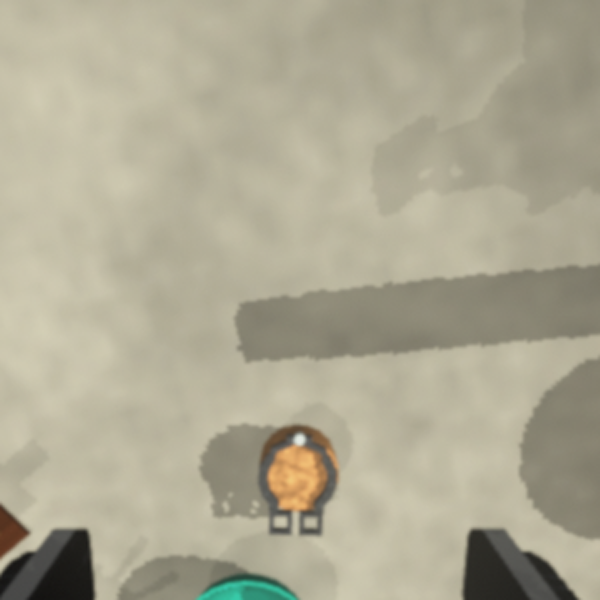

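The crop shows the ring on the puck: eye holes at full-image (280.5,261) and (295.5,261), hinge pin at (290,219.5), with the gap toward the image bottom.

```bash
python3 jog.py '[[0.085, [-0.12, -0.26, 0], [0, 0, 0]], [0.085, [-0.12, -0.26, 0], [0, 0, 0]], [0.085, [-0.12, -0.26, 0], [0, 0, 0]], [0.085, [-0.12, -0.26, 0], [0, 0, 0]], [0.085, [-0.12, -0.26, 0], [0, 0, 0]], [0.085, [-0.12, -0.26, 0], [0, 0, 0]], [0.085, [-0.12, -0.26, 0], [0, 0, 0]], [0.085, [-0.12, -0.26, 0], [0, 0, 0]], [0.085, [-0.12, -0.26, 0], [0, 0, 0]], [0.085, [-0.12, -0.26, 0], [0, 0, 0]], [0.085, [-0.12, -0.26, 0], [0, 0, 0]], [0.085, [-0.12, -0.26, 0], [0, 0, 0]]]'; python3 - <<'E'
from h import *
p=dict(np.load("w2.npz"));im=cv2.imread("pics/w2.png")
g=cv2.cvtColor(im,6)
m=((g<95)*255).astype(np.uint8);m[:,:260]=0;m[:,320:]=0;m[:200]=0;m[272:]=0
cs,h=cv2.findContours(m,cv2.RETR_CCOMP,1)
E=[]
for c,k in zip(cs,h[0]):
    print(k[3],cv2.contourArea(c),cv2.boundingRect(c))
hin=onz(p,290,219.5,.035)
a,b=onz(p,280.6,261,.035),onz(p,295.6,261,.035)
d=(a+b)/2-hin;print(hin,a,b,np.linalg.norm(a-b),np.linalg.norm(d),"yaw",np.arctan2(d[1],d[0]),np.arctan2(*(b-a)[1::-1])-np.pi/2)
p3,im=snap("wrist","pics/w3.png");np.savez("w3.npz",**p3)
cv2.imwrite("pics/w3c.png",cv2.resize(im[:,:,::-1][:300,140:440],None,fx=2,fy=2,interpolation=2))
E
```

```text
t: 3.95
tool_pos: [0.5102, -0.2648, 0.2723]
tool_rot: [0.393, 3.116, -0.001]
contact_force: [0.4, 0.1, 0.8]
opening: 0.0849
grip_force: 0.0
-1 4.5 (291, 264, 9, 3)
-1 5.0 (276, 264, 8, 2)
-1 46.5 (291, 237, 16, 21)
-1 4.5 (302, 228, 4, 7)
-1 192.5 (270, 213, 32, 44)
[0.51038565 0.01768533 0.035     ] [ 0.56249142 -0.00772914  0.035     ] [0.56734805 0.0111946  0.035     ] 0.019537006241566422 0.0568194689576943 yaw -0.2845853228455729 -0.25122024284210487
```

View pics/w3c.png

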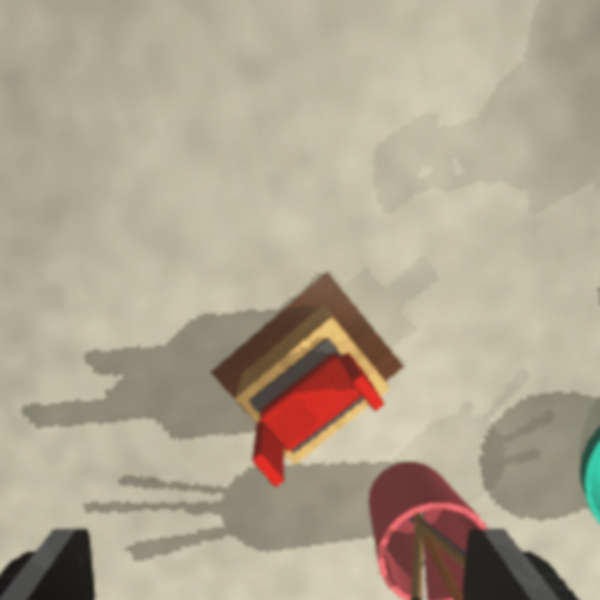

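The crop shows the block's top with corners at crop (332,317), (388,387), (297,463) and (236,402). The red handle tops are near (270,470) and (371,395), and the pot lies to the lower right.

```bash
python3 - <<'E'
from h import *
p=dict(np.load("w3.npz"));im=cv2.imread("pics/w3.png")
f=lambda c,z:onz(p,c[0]/2+140-.25,c[1]/2-.25,z)
C=np.array([f(c,.07) for c in[(332,317),(388,387),(297,463),(236,402)]])
print(C.round(4),C.mean(0),[np.linalg.norm(C[i]-C[i-1]).round(4) for i in range(4)])
for i in range(4):
    d=C[i]-C[i-1];print(np.degrees(np.arctan2(d[1],d[0])))
B=[f(c,0) for c in[(212,373),(327,272),(403,367)]];print("base",np.round(B,4),np.linalg.norm(B[1]-B[0]),np.linalg.norm(B[2]-B[1]),(B[0]+B[2])/2,np.degrees(np.arctan2(*(B[1]-B[0])[1::-1])))
b,g,r=[im[:,:,i].astype(int) for i in range(3)]
m=((r>130)&(g<70)&(b<70)).astype(np.uint8)*255
m[:,330:]=0
cs=cv2.findContours(m,0,2)[0];c=max(cs,key=cv2.contourArea)
a=cv2.approxPolyDP(c,2,True)[:,0];print("red poly crop",((a-[140,0])*2).tolist())
print(im[:,:,::-1][225:245,262:285].max(2).tolist()[::4])
for q in a: print(q,f(((q[0]-140)*2+.5,q[1]*2+.5),.141).round(4))
E
```

```text
[[ 0.489  -0.2301  0.07  ]
 [ 0.5345 -0.2087  0.07  ]
 [ 0.5655 -0.2686  0.07  ]
 [ 0.5217 -0.2929  0.07  ]] [ 0.52767447 -0.25006985  0.07      ] [np.float64(0.0708), np.float64(0.0503), np.float64(0.0675), np.float64(0.0501)]
117.54660945723012
25.241603723962474
-62.591846875627155
-150.92925467418246
base [[ 0.5151 -0.3123  0.    ]
 [ 0.4704 -0.2232  0.    ]
 [ 0.5428 -0.1884  0.    ]] 0.09969632823760809 0.08039747799570568 [ 0.52896089 -0.2503353   0.        ] 116.67589527087712
red poly crop [[-280, 536], [-280, 560], [-256, 556], [-64, 562], [-58, 568], [-68, 578], [-280, 570], [-280, 630], [-244, 678], [-226, 662], [-230, 658], [-224, 652], [-184, 644], [-238, 642], [-242, 634], [-234, 628], [-84, 632], [-60, 624], [-250, 620], [-256, 614], [-250, 606], [-42, 610], [-38, 616], [-18, 590], [-36, 554], [-74, 516], [-106, 498], [-158, 486], [-198, 486], [-228, 494], [-256, 510]]
[[195, 197, 198, 190, 159, 120, 105, 108, 121, 136, 143, 145, 145, 144, 145, 145, 145, 145, 147, 154, 166, 186, 199], [198, 198, 195, 183, 172, 183, 204, 220, 225, 220, 201, 174, 153, 147, 145, 147, 145
[... 796 characters left out ...]
29 -0.5425  0.141 ]
[ 48 322] [ 0.5736 -0.5209  0.141 ]
[ 21 321] [ 0.5658 -0.5465  0.141 ]
[ 19 317] [ 0.5611 -0.5462  0.141 ]
[ 23 314] [ 0.5589 -0.5407  0.141 ]
[ 98 316] [ 0.5796 -0.4695  0.141 ]
[110 312] [ 0.5783 -0.4561  0.141 ]
[ 15 310] [ 0.5528 -0.5463  0.141 ]
[ 12 307] [ 0.5489 -0.5475  0.141 ]
[ 15 303] [ 0.5456 -0.5425  0.141 ]
[119 305] [ 0.5731 -0.4443  0.141 ]
[121 308] [ 0.5768 -0.4437  0.141 ]
[131 295] [ 0.5656 -0.4287  0.141 ]
[122 277] [ 0.5452 -0.4296  0.141 ]
[103 258] [ 0.5222 -0.4392  0.141 ]
[ 87 249] [ 0.51  -0.45   0.141]
[ 61 243] [ 0.4985 -0.4708  0.141 ]
[ 41 243] [ 0.4939 -0.4887  0.141 ]
[ 26 247] [ 0.494  -0.5041  0.141 ]
[ 12 255] [ 0.4982 -0.5206  0.141 ]
```

```bash
python3 - <<'E'
from h import *
p=dict(np.load("w3.npz"));im=cv2.imread("pics/w3.png")
S=6;x0,y0=258,168
I=cv2.resize(im[y0:y0+80,x0:x0+80],None,fx=S,fy=S,interpolation=2).astype(int)
m=((I[:,:,2]>110)&(I[:,:,1]<75)&(I[:,:,0]<85)).astype(np.uint8)*255
c=max(cv2.findContours(m,0,2)[0],key=cv2.contourArea)
a=cv2.approxPolyDP(c,6,True)[:,0]
for q in a:
    u,v=(q+.5)/S-.5+[x0,y0];print((u.round(1),v.round(1)),onz(p,u,v,.141).round(4)[:2],onz(p,u,v,.094).round(4)[:2])
cv2.imwrite("pics/pl.png",I.astype(np.uint8))
E
```

```text
(np.float64(313.8), np.float64(177.1)) [ 0.4965 -0.2306] [ 0.5062 -0.2277]
(np.float64(310.4), np.float64(177.6)) [ 0.4962 -0.2336] [ 0.5059 -0.2311]
(np.float64(313.6), np.float64(177.8)) [ 0.497  -0.2309] [ 0.5068 -0.2281]
(np.float64(318.8), np.float64(186.6)) [ 0.5058 -0.2282] [ 0.5171 -0.2249]
(np.float64(316.8), np.float64(188.2)) [ 0.5068 -0.2303] [ 0.5183 -0.2273]
(np.float64(314.9), np.float64(187.8)) [ 0.506  -0.2317] [ 0.5174 -0.229 ]
(np.float64(309.6), np.float64(179.1)) [ 0.4973 -0.2346] [ 0.5072 -0.2323]
(np.float64(306.4), np.float64(178.4)) [ 0.496  -0.2371] [ 0.5057 -0.2353]
(np.float64(269.6), np.float64(205.9)) [ 0.5121 -0.2746] [ 0.5245 -0.2792]
(np.float64(266.8), np.float64(229.4)) [ 0.533  -0.2828] [ 0.549  -0.2889]
(np.float64(276.4), np.float64(241.8)) [ 0.5469 -0.2773] [ 0.5653 -0.2824]
(np.float64(280.8), np.float64(239.8)) [ 0.546  -0.2729] [ 0.5643 -0.2773]
(np.float64(281.6), np.float64(224.1)) [ 0.5314 -0.2684] [ 0.5471 -0.272 ]
(np.float64(288.6), np.float64(222.8)) [ 0.5317 -0.262 ] [ 0.5475 -0.2644]
(np.float64(320.4), np.float64(198.2)) [ 0.5165 -0.2291] [ 0.5297 -0.2259]
(np.float64(327.1), np.float64(203.6)) [ 0.5228 -0.2244] [ 0.537  -0.2204]
(np.float64(329.9), np.float64(201.9)) [ 0.5219 -0.2216] [ 0.536  -0.2171]
(np.float64(322.8), np.float64(188.2)) [ 0.5082 -0.2252] [ 0.5199 -0.2213]
```

View pics/pl.png

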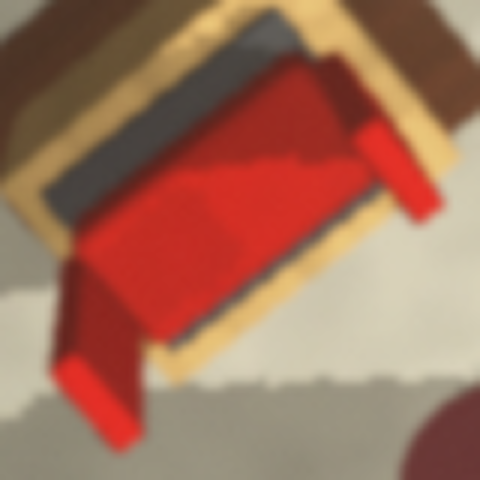

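The enlarged crop shows the handle top faces centred at about (98,404) and (398,170), i.e. full-image (273.9,234.9) and (323.9,195.9).

```bash
python3 - <<'E'
from h import *
p=dict(np.load("w3.npz"))
a,b=onz(p,273.9,234.9,.141),onz(p,323.9,195.9,.141);d=b-a
print(a,b,np.linalg.norm(d),(a+b)/2,np.degrees(np.arctan2(d[1],d[0])))
for q in [((52,368),(122,455)),((80,357),(143,433)),((355,132),(420,222)),((375,122),(443,205))]:
    w=[onz(p,(x+.5)/6+257.5,(y+.5)/6+167.5,.141) for x,y in q];e=w[1]-w[0];print(np.linalg.norm(e),np.degrees(np.arctan2(e[1],e[0])))
c=(a+b)/2
o=ctrl.get_obs();M=R.from_rotvec(o["tool_rot"]).as_matrix()
ty=np.degrees(np.arctan2(M[1,1],M[0,1]));print("tool y yaw",ty,o["q"], "shift",totool([*c[:2],.12-ctrl.tcp_to_grasp]))
E
```

```text
[ 0.53981998 -0.27785427  0.141     ] [ 0.51518286 -0.22562304  0.141     ] 0.057750232552964374 [ 0.52750142 -0.25173866  0.141     ] 115.25294151324866
0.017794056282844795 22.33226087357231
0.015676066794495513 23.36715193933767
0.017043809512627277 22.09418273750182
0.016425342301820675 25.592912464716992
tool y yaw 75.62301009718063 [-6.08359216e-01 -8.85886600e-02  1.68479237e+00  1.05952400e-04
  1.54424293e+00 -1.92823265e+00] shift [-0.01347752  0.0170176   0.17077463]
```

```bash
python3 jog.py '[[0.085, [-0.0135, 0.017, 0.05], [0, 0, -0.69]], [0.085, [-0.0135, 0.017, 0.05], [0, 0, -0.69]], [0.085, [-0.0135, 0.017, 0.05], [0, 0, -0.69]], [0.085, [-0.0135, 0.017, 0.05], [0, 0, -0.69]], [0.085, [-0.0135, 0.017, 0.05], [0, 0, -0.69]], [0.085, [-0.0135, 0.017, 0.05], [0, 0, -0.69]], [0.085, [-0.0135, 0.017, 0.05], [0, 0, -0.69]], [0.085, [-0.0135, 0.017, 0.08], [0, 0, -0.69]], [0.085, [-0.0135, 0.017, 0.1], [0, 0, -0.69]], [0.085, [-0.0135, 0.017, 0.12], [0, 0, -0.69]], [0.085, [-0.0135, 0.017, 0.14], [0, 0, -0.69]], [0.085, [-0.0135, 0.017, 0.155], [0, 0, -0.69]], [0.085, [-0.0135, 0.017, 0.167], [0, 0, -0.69]], [0.085, [-0.0135, 0.017, 0.167], [0, 0, -0.69]], [0.085, [-0.0135, 0.017, 0.167], [0, 0, -0.69]]]' 60; python3 - <<'E'
from h import *
print(totool([.5275,-.2517,.105]))
p,im=snap("wrist","pics/w4.png");np.savez("w4.npz",**p)
E
```

```text
t: 5.25
tool_pos: [0.5269, -0.2524, 0.1041]
tool_rot: [0.681, -3.066, -0.001]
contact_force: [0.0, 0.8, 0.5]
opening: 0.0849
grip_force: 0.0
[-0.00089137  0.00040442 -0.00092651]
```

View pics/w4.png

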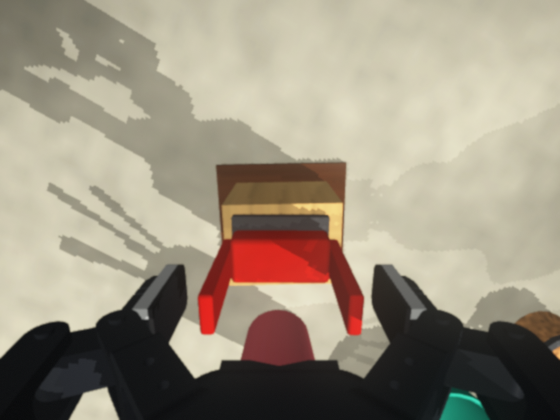

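The handles sit evenly between the pads (207 and 355, centre 281) and square to the tool, so I close to 61 mm.

```bash
python3 jog.py '[[0.061, [0, 0, 0], [0, 0, 0]], [0.061, [0, 0, 0], [0, 0, 0]], [0.061, [0, 0, 0], [0, 0, 0]], [0.061, [0, 0, 0], [0, 0, 0]], [0.061, [0, 0, 0], [0, 0, 0]], [0.061, [0, 0, 0], [0, 0, 0]], [0.061, [0, 0, 0], [0, 0, 0]], [0.061, [0, 0, 0], [0, 0, 0]]]' 60;python3 jog.py '[[0.061, [0, 0, -0.02], [0, 0, 0]], [0.061, [0, 0, -0.04], [0, 0, 0]], [0.061, [0, 0, -0.06], [0, 0, 0]], [0.061, [0, 0, -0.08], [0, 0, 0]], [0.061, [0, 0, -0.1], [0, 0, 0]], [0.061, [0, 0, -0.14], [0, 0, 0]], [0.061, [0, 0, -0.14], [0, 0, 0]], [0.061, [0, 0, -0.14], [0, 0, 0]]]'; python3 - <<'E'
from h import *
for n in("wrist","scene"):
    p,im=snap(n,f"pics/{n}5.png");np.savez(f"{n}5.npz",**p)
w=cv2.imread("pics/wrist5.png");s=cv2.imread("pics/scene5.png")
cv2.imwrite("pics/c5.png",np.hstack([w[100:400,140:420],cv2.resize(s[100:250,140:390],None,fx=2,fy=2,interpolation=2)]))
E
```

```text
t: 5.97
tool_pos: [0.5279, -0.2531, 0.1064]
tool_rot: [-0.681, 3.065, -0.002]
contact_force: [-1.6, 2.6, 6.4]
opening: 0.061
grip_force: 7.7
t: 6.63
tool_pos: [0.5285, -0.2539, 0.248]
tool_rot: [-0.68, 3.062, -0.008]
contact_force: [-0.6, 0.4, -2.8]
opening: 0.0612
grip_force: 7.7
```

View pics/c5.png

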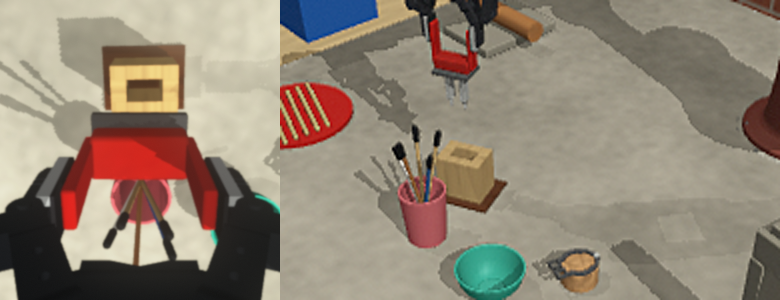

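The pliers hang in the grip: handle tops at wrist (209,329) and (347,329), the empty slot at (283,190), and the pins visible in the scene view at (224,150) and (232,153).

```bash
python3 - <<'E'
from h import *
p=dict(np.load("wrist5.npz"));im=cv2.imread("pics/wrist5.png").astype(int)
m=((im[:,:,2]>110)&(im[:,:,1]<75)&(im[:,:,0]<85)).astype(np.uint8);m[:,:190]=0;m[:,375:]=0
for lo,hi in((190,235),(320,375)):
    ys,xs=np.nonzero(m[:,lo:hi]);print("handle bottom row",ys.max(),"cols",xs.min()+lo,xs.max()+lo)
pt=dict(p);pt["T"]=p["tool_from_camera"]
for v in(328,330,332): print(v,[onz(pt,u,v,-.035).round(4) for u in(208,348)])
print("slot",onz(p,283,190,.07))
M=p["T"]@np.linalg.inv(p["tool_from_camera"]);s=dict(np.load("scene5.npz"))
for y in(-.0115,.0115): print("pin pred",px(s,(M@[0,y,.094,1])[:3]))
# flange front edge rows
col=im[200:260,279];print(col[:,0].tolist());print(col[:,2].tolist())
for v in(212,214,227): print("flange",onz(pt,279,v,.036).round(4),onz(pt,279,v,.033).round(4))
E
```

```text
handle bottom row 328 cols 201 234
handle bottom row 329 cols 320 357
328 [array([-0.0072, -0.0287, -0.035 ]), array([-0.0072,  0.0265, -0.035 ])]
330 [array([-0.0081, -0.0287, -0.035 ]), array([-0.0081,  0.0265, -0.035 ])]
332 [array([-0.009 , -0.0288, -0.035 ]), array([-0.0091,  0.0266, -0.035 ])]
slot [ 0.52777099 -0.25161409  0.07      ]
pin pred (np.float64(224.84104839913044), np.float64(151.25116270649224))
pin pred (np.float64(231.93665758888335), np.float64(152.94136345040857))
[60, 78, 106, 123, 128, 128, 129, 128, 129, 129, 126, 108, 75, 53, 56, 65, 65, 65, 66, 66, 65, 66, 65, 64, 61, 59, 56, 47, 32, 26, 23, 23, 24, 24, 23, 24, 23, 25, 25, 26, 26, 26, 27, 28, 29, 30, 31, 31, 31, 31, 31, 31, 31, 31, 31, 30, 31, 31, 31, 31]
[126, 166, 217, 237, 240, 240, 240, 240, 240, 240, 236, 213, 143, 81, 70, 76, 78, 78, 79, 79, 78, 79, 78, 77, 75, 74, 74, 83, 94, 100, 102, 104, 105, 106, 107, 112, 122, 135, 144, 148, 150, 151, 156, 172, 195, 208, 212, 211, 210, 211, 211, 211, 212, 212, 211, 211, 211, 212, 212, 212]
flange [ 0.0192 -0.0007  0.036 ] [ 0.0201 -0.0007  0.033 ]
flange [ 0.018  -0.0007  0.036 ] [ 0.0189 -0.0007  0.033 ]
flange [ 0.0099 -0.0007  0.036 ] [ 0.011  -0.0007  0.033 ]
```

```bash
python3 - <<'E'
from h import *
print(totool([.5500,-.06,.25]),totool([.6034,-.009,.20]))
E
```

```text
[-0.10274109  0.16470071 -0.00653665] [-0.17273892  0.18826565  0.04343891]
```

```bash
python3 jog.py '[[0.061, [-0.103, 0.165, 0], [0, 0, 0.7]], [0.061, [-0.103, 0.165, 0], [0, 0, 0.7]], [0.061, [-0.103, 0.165, 0], [0, 0, 0.7]], [0.061, [-0.103, 0.165, 0], [0, 0, 0.7]], [0.061, [-0.103, 0.165, 0], [0, 0, 0.7]], [0.061, [-0.173, 0.188, 0.044], [0, 0, 0.7]], [0.061, [-0.173, 0.188, 0.044], [0, 0, 0.7]], [0.061, [-0.173, 0.188, 0.044], [0, 0, 0.7]], [0.061, [-0.173, 0.188, 0.044], [0, 0, 0.7]], [0.061, [-0.173, 0.188, 0.044], [0, 0, 0.7]], [0.061, [-0.173, 0.188, 0.044], [0, 0, 0.7]]]'; python3 - <<'E'
from h import *
p,im=snap("wrist","pics/w6.png");np.savez("w6.npz",**p)
a=px(p,[.5649,.0017,.035]);print(a)
x0,y0=int(a[0])-50,int(a[1])-60
print(x0,y0);cv2.imwrite("pics/w6c.png",cv2.resize(im[:,:,::-1][y0:y0+100,x0:x0+100],None,fx=6,fy=6,interpolation=2))
E
```

```text
t: 7.65
tool_pos: [0.6037, -0.0102, 0.2004]
tool_rot: [-0.413, -3.114, 0.001]
contact_force: [0.4, 0.2, -1.1]
opening: 0.0611
grip_force: 7.7
(np.float64(281.00160624276003), np.float64(151.35397040632026))
231 91
```

View pics/w6c.png

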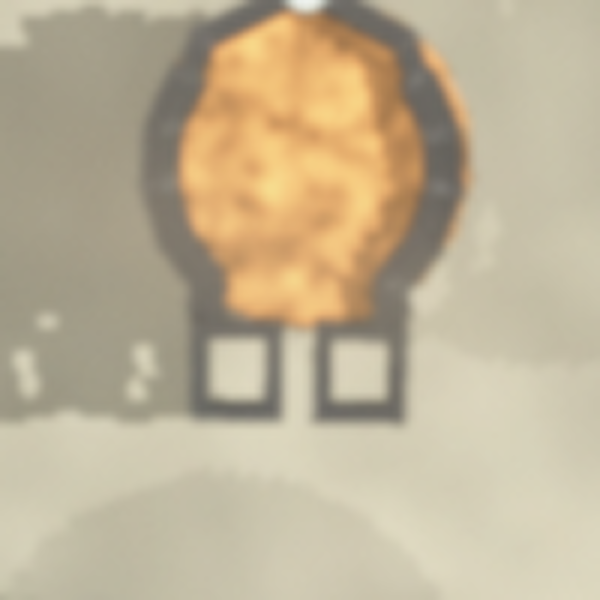

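The crop shows both eye holes clearly at crop (236.5,369) and (360,370), with the hinge pin at about (306,0).

```bash
python3 - <<'E'
from h import *
p=dict(np.load("w6.npz"));f=lambda x,y:onz(p,(x+.5)/6-.5+231,(y+.5)/6-.5+91,.035)
a,b=f(236.5,369),f(360,370);d=b-a;print(a,b,np.linalg.norm(d),"y yaw",np.degrees(np.arctan2(d[1],d[0])))
c=(a+b)/2;h=f(306,2);e=c-h;print(c,h,np.linalg.norm(e),np.degrees(np.arctan2(e[1],e[0]))+90)
M=R.from_rotvec(ctrl.get_obs()["tool_rot"]).as_matrix();print(np.degrees(np.arctan2(M[1,1],M[0,1])),M[:,2])
print(totool([*c[:2],.15]))
E
```

```text
[ 0.56281265 -0.00864798  0.035     ] [0.56811724 0.01033787 0.035     ] 0.01971297297514213 y yaw 74.38977758778587
[0.56546495 0.00084494 0.035     ] [0.51266868 0.01628581 0.035     ] 0.05500786974852289 73.69783966479613
74.8642435414268 [ 9.94262997e-04 -4.31267446e-04 -9.99999413e-01]
[0.04014732 0.00077546 0.05101533]
```

```bash
python3 jog.py '[[0.061, [0.0415, 0.0008, 0], [0, 0, 0.01]], [0.061, [0.0415, 0.0008, 0], [0, 0, 0.01]], [0.061, [0.0415, 0.0008, 0.03], [0, 0, 0.01]], [0.061, [0.0415, 0.0008, 0.06], [0, 0, 0.01]], [0.061, [0.0415, 0.0008, 0.06], [0, 0, 0.01]], [0.061, [0.0415, 0.0008, 0.06], [0, 0, 0.01]], [0.061, [0.0415, 0.0008, 0.06], [0, 0, 0.01]]]'; python3 - <<'E'
from h import *
o=ctrl.get_obs();M=np.eye(4);M[:3,:3]=R.from_rotvec(o["tool_rot"]).as_matrix();M[:3,3]=o["tool_pos"]
print(totool([.5652,.0012,.035]))
p,im=snap("scene","pics/s7.png")
for y in(-.0115,.0115): print("pin",px(p,(M@[0,y,.094,1])[:3]),px(p,[*(M@[0,y,.094,1])[:2],.035]))
cv2.imwrite("pics/s7c.png",cv2.resize(im[:,:,::-1][190:260,240:320],None,fx=7,fy=7,interpolation=2))
E
```

```text
t: 8.28
tool_pos: [0.5652, 0.0016, 0.1426]
tool_rot: [0.428, 3.109, -0.0]
contact_force: [0.6, -0.2, -1.2]
opening: 0.0612
grip_force: 7.7
[ 0.00021771 -0.00039312  0.10755576]
pin (np.float64(276.85834730840685), np.float64(227.02734000560594)) (np.float64(276.86144721397693), np.float64(230.79025700628205))
pin (np.float64(280.7549918980731), np.float64(232.29240074566997)) (np.float64(280.72846613490475), np.float64(236.07072159648527))
```

View pics/s7c.png

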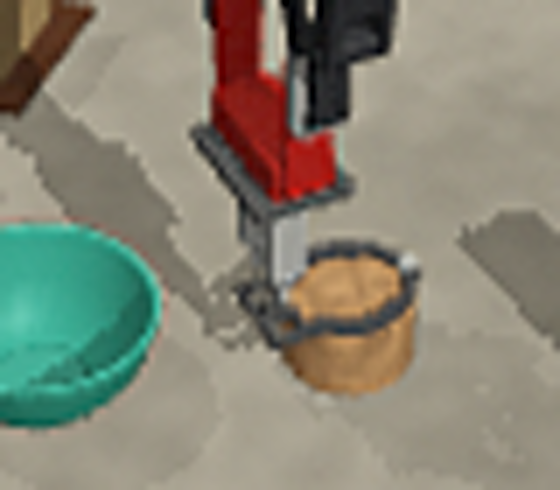

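The near pin tip is at crop (285,305), i.e. scene (280.7,233.5), directly above the near eye, matching the prediction. The ten views are used up, so from here I use numbers only.

```bash
python3 jog.py '[[0.061, [0.001, -0.0004, 0.006], [0, 0, 0]], [0.061, [0.001, -0.0004, 0.01], [0, 0, 0]], [0.061, [0.001, -0.0004, 0.014], [0, 0, 0]], [0.061, [0.001, -0.0004, 0.017], [0, 0, 0]], [0.061, [0.001, -0.0004, 0.017], [0, 0, 0]]]'; python3 jog.py '[[0.061, [0, 0, 0.003], [0, 0, 0]], [0.061, [0, 0, 0.007], [0, 0, 0]], [0.061, [0, 0, 0.007], [0, 0, 0]], [0.061, [0, 0, 0.007], [0, 0, 0]]]'
```

```text
t: 8.75
tool_pos: [0.5626, 0.0022, 0.1222]
tool_rot: [-0.427, -3.111, 0.0]
contact_force: [0.4, -0.3, -2.5]
opening: 0.0606
grip_force: 7.7
t: 9.08
tool_pos: [0.5637, 0.0022, 0.1169]
tool_rot: [0.427, 3.111, 0.0]
contact_force: [0.5, -0.2, 0.6]
opening: 0.0612
grip_force: 7.5
```

```bash
python3 jog.py '[[0.061, [0, 0, -0.0015], [0, 0, 0]], [0.061, [0, 0, -0.0015], [0, 0, 0]], [0.061, [0, 0, -0.0015], [0, 0, 0]]]'; python3 jog.py '[[0.056, [0, 0, -0.001], [0, 0, 0]], [0.056, [0, 0, -0.001], [0, 0, 0]], [0.051, [0, 0, -0.002], [0, 0, 0]], [0.051, [0, 0, -0.002], [0, 0, 0]]]'
```

```text
t: 9.33
tool_pos: [0.5629, 0.0022, 0.1175]
tool_rot: [-0.427, -3.112, 0.0]
contact_force: [0.2, 0.4, -2.3]
opening: 0.0609
grip_force: 7.7
t: 9.67
tool_pos: [0.5631, 0.0022, 0.1198]
tool_rot: [-0.427, -3.112, -0.0]
contact_force: [-0.7, -0.5, -2.3]
opening: 0.0513
grip_force: 14.1
```

Grip force rose to 14 N, about 5.7 N more than the pliers' own spring gives, so the pins are bearing on the eyes. I keep squeezing.

```bash
python3 jog.py '[[0.047, [0, 0, -0.0006], [0, 0, 0]], [0.047, [0, 0, -0.0007], [0, 0, 0]], [0.042, [0, 0, -0.0013], [0, 0, 0]], [0.042, [0, 0, -0.0014], [0, 0, 0]], [0.037, [0, 0, -0.002], [0, 0, 0]], [0.037, [0, 0, -0.002], [0, 0, 0]], [0.032, [0, 0, -0.0025], [0, 0, 0]], [0.032, [0, 0, -0.0026], [0, 0, 0]], [0.0275, [0, 0, -0.003], [0, 0, 0]], [0.0275, [0, 0, -0.0032], [0, 0, 0]], [0.0275, [0, 0, -0.0032], [0, 0, 0]], [0.0275, [0, 0, -0.0032], [0, 0, 0]]]' 60; python3 - <<'E'
from h import *
snap("scene","pics/s8.png");o=ctrl.get_obs();print(o["contact_force"],o["wrist_torque"])
E
```

```text
t: 10.67
tool_pos: [0.5632, 0.0021, 0.123]
tool_rot: [0.427, 3.112, 0.0]
contact_force: [-0.7, 0.2, -1.6]
opening: 0.0276
grip_force: 19.0
[ 0.17513062 -0.34993982 -1.69167333] [-0.02995773 -0.00454731  0.03066984]
```

Grip force 19 N means the ring is fully spread. Lifting now, gently at first.

```bash
python3 jog.py '[[0.0275, [0, 0, -0.002], [0, 0, 0]], [0.0275, [0, 0, -0.005], [0, 0, 0]], [0.0275, [0, 0, -0.01], [0, 0, 0]], [0.0275, [0, 0, -0.02], [0, 0, 0]], [0.0275, [0, 0, -0.03], [0, 0, 0]], [0.0275, [0, 0, -0.045], [0, 0, 0]], [0.0275, [0, 0, -0.06], [0, 0, 0]], [0.0275, [0, 0, -0.08], [0, 0, 0]], [0.0275, [0, 0, -0.1], [0, 0, 0]], [0.0275, [0, 0, -0.11], [0, 0, 0]], [0.0275, [0, 0, -0.11], [0, 0, 0]], [0.0275, [0, 0, -0.11], [0, 0, 0]]]'; python3 - <<'E'
from h import *
p,im=snap("wrist","pics/w9.png");np.savez("w9.npz",**p)
s,si=snap("scene","pics/s9.png")
pt=dict(p);pt["T"]=p["tool_from_camera"]
print("hinge pred",px(pt,[.055,0,.088]))
I=im.astype(int);m=((I.min(2)>215)*255).astype(np.uint8)
for c in cv2.findContours(m,0,1)[0]:
    if cv2.contourArea(c)>3: print(cv2.boundingRect(c),cv2.contourArea(c))
g=cv2.cvtColor(im,7);g=cv2.medianBlur(g,3)
for r in range(120,215,4): print(r,' '.join('%3d'%v for v in g[r,225:337:4]))
E
```

```text
t: 11.72
tool_pos: [0.5636, 0.0021, 0.2339]
tool_rot: [0.427, 3.111, 0.0]
contact_force: [-0.6, -0.2, -2.8]
opening: 0.0279
grip_force: 18.9
hinge pred (np.float64(279.7826402567623), np.float64(142.01829210903628))
(275, 147, 9, 9) 53.0
(549, 129, 11, 38) 261.0
120 207 206 207 207 207 207 208 208 209 210 212 215 216 215 212 209 209 210 211 200 206 210 208 195 194 190 186 186
124 208 205 206 208 208 210 211 210 211 211 211 210 210 210 208 203 198 201 207 199 198 201 195 195 193 190 188 187
128 209 208 208 210 212 215 214 213 211 210 208 208 208 200 197 196 198 200 202 199 197 195 195 195 193 192 189 189
132 211 211 210 213 216 218 217 215 211 207 207 208 195 177 176 185 199 201 202 200 197 197 199 199 196 192 191 189
136 212 213 212 215 215 202 188 175 167 165 164 168 204 205 194 193 186 179 200 199 197 199 202 211 198 194 192 190
140 212 214 213 194 166 168 169 167 164 163 189 211 214 199 189 189 209 199 187 197 197 199 211 215 201 196 194 192
144 212 211 202 159 161 165 166 162 161 189 192 196 207 197 197 205 200 185 201 197 197 199 214 216 212 206 206 204
148 213 211 158 156 158 1
[... 1246 characters left out ...]
 215
192 214 214 213 122 112 141 216 215 214 213 214 220 222 222 218 213 211 213 214 217 219 218 157 100 111 204 209 215
196 211 211 209 171 106 106 210 211 210 211 213 217 219 220 217 213 211 211 212 214 215 215  96 100 156 208 212 217
200 213 211 208 204 102  97 153 209 208 201 197 200 206 210 216 214 213 214 212 212 213 173  97 103 209 213 216 218
204 213 212 211 208 108  77 167 193 193 195 195 196 202 205 206 207 216 220 217 214 213 184 102 124 217 218 219 218
208 208 209 207 189  74  73 162 170 171 174 175 176 180 183 186 185 186 197 198 195 193 186  91  92 194 215 219 218
212 203 204 114  95  94  94  94  94  89  88  88  88  88  89  89  90  89  90  90  91  92  92  92  93  94 131 219 218
```

```bash
python3 - <<'E'
from h import *
p=dict(np.load("w9.npz"));s=cam("scene");pt=dict(p);pt["T"]=p["tool_from_camera"]
h=onz(pt,279.2,151,.088);print("hinge tool",h)
M=p["T"]@np.linalg.inv(p["tool_from_camera"]);H=(M@np.r_[h,1])[:3];q=px(s,H);print("scene pred",q,H)
im=cv2.imread("pics/s9.png").astype(int)
x,y=int(q[0]),int(q[1])
I=im[y-14:y+15,x-14:x+15].min(2)
b,a=np.unravel_index(I.argmax(),I.shape);print(I.max(),a+x-14,b+y-14)
w=np.clip(I-195,0,None);yy,xx=np.mgrid[y-14:y+15,x-14:x+15];c=((w*xx).sum()/w.sum(),(w*yy).sum()/w.sum());print(c)
for r in range(4,26): print(r+y-14,I[r,3:27])
P,d=two(p,(279.2,151),s,c);print(P,d,np.linalg.inv(M)@np.r_[P,1])
E
```

```text
hinge tool [ 0.04870438 -0.00041664  0.088     ]
scene pred (np.float64(296.66755326228497), np.float64(195.17690378304016)) [0.51670559 0.01481821 0.14584573]
197 287 192
(np.float64(287.0), np.float64(192.0))
185 [ 29  28  16  29  97 154 146 144 144 145 142 141 141 142 143 145 147 146
 146 146 145 146 145 144]
186 [ 29  25  23  21  66 126 151 146 144 144 143 140 140 141 142 142 144 144
 146 144 144 144 144 143]
187 [ 27  28  23  24  45  85 115 150 147 146 143 141 140 140 139 140 139 140
 142 142 144 143 144 145]
188 [ 21  26  26  23  58  68  85 130 151 146 146 143 142 141 141 142 144 144
 140 143 145 142 145 143]
189 [ 25  27  35  53  83  82  76 112 150 148 146 145 145 144 145 146 147 146
 145 144 143 143 141 143]
190 [ 71  87  77  57  48  72  85 129 151 147 147 146 147 147 146 146 148 148
 147 147 146 145 144 144]
191 [ 51  66  92  89  61  54 140 155 155 149 149 147 148 149 147 146 146 148
 145 147 147 146 147 145]
192 [112 162 197  84  73  73  99 107 118 144 153 149 148 150 148 149 148 146
 144 143 144 144 147 148]
193 [178 146 174  51  49  54  49  54  66  97 130 155 152 151 149 
[... 782 characters left out ...]
7 147 146 146 144 142 145 147 107  67  68 126 149 148
 147 144 144 141 138 136]
202 [148 150 168 143 143 143 144 146 146 147 146 133  70  68  79 146 149 146
 145 142 140 136 134 130]
203 [148 150 167 145 144 147 148 151 152 151 120  86  66  62  98 145 142 142
 144 143 138 135 133 133]
204 [149 150 168 150 154 155 154 124 126  97  80  68  64  78 141 144 140 139
 138 138 138 135 135 133]
205 [149 152 170  97  98  99 107  81  81  67  72  55  57 118 147 141 139 138
 136 137 137 135 134 132]
206 [152 158 175  69  59  60  67  65  62  56  58  98 138 141 143 140 142 138
 138 135 135 135 135 134]
[0.52462905 0.00568723 0.15287572] 0.025291720960393706 [ 0.03860124 -0.00707377  0.08098674  1.        ]
```

```bash
python3 - <<'E'
from h import *
s=cam("scene");im=cv2.imread("pics/scene0.png")
m=((im.min(2)>185)*255).astype(np.uint8);m[:270]=0;m[305:]=0;m[:,:335]=0;m[:,375:]=0
c=max(cv2.findContours(m,0,1)[0],key=cv2.contourArea);e=cv2.fitEllipse(c);print(e,onz(s,*e[0],.078))
t=cam("top");im=cv2.imread("pics/top0.png")
m=((im.min(2)>165)*255).astype(np.uint8);m[:170]=0;m[215:]=0;m[:,:105]=0;m[:,155:]=0
c=max(cv2.findContours(m,0,1)[0],key=cv2.contourArea);e=cv2.fitEllipse(c);print(e,onz(t,*e[0],.078))
p=dict(np.load("w9.npz"));pt=dict(p);pt["T"]=p["tool_from_camera"]
print("inner back",[onz(pt,270,v,.088)[0].round(4) for v in(154,155,156)],onz(pt,236,186,.088),onz(pt,323,186,.088))
print(totool([.608,.269,.234]))
E
```

```text
((345.5, 286.0), (0.0, 1.0), 180.0) [0.60180813 0.26009235 0.078     ]Traceback (most recent call last):
  File "<stdin>", line 7, in <module>
ValueError: max() iterable argument is empty
```

```bash
python3 - <<'E'
from h import *
p=dict(np.load("w9.npz"));pt=dict(p);pt["T"]=p["tool_from_camera"]
print("inner back",[onz(pt,270,v,.088)[0].round(4) for v in(154,155,156)],onz(pt,236,186,.088),onz(pt,323,186,.088))
print(totool([.608,.269,.234]))
E
python3 jog.py '[[0.0275, [0.0, 0.26, 0.01], [0, 0, 0]], [0.0275, [0.0, 0.26, 0.01], [0, 0, 0]], [0.0275, [0.0, 0.26, 0.01], [0, 0, 0]], [0.0275, [0.0, 0.26, 0.01], [0, 0, 0]], [0.0275, [0.0, 0.26, 0.01], [0, 0, 0]], [0.0275, [0.0, 0.26, 0.01], [0, 0, 0]], [0.0275, [0.0, 0.26, 0.01], [0, 0, 0]], [0.0275, [0.0, 0.26, 0.01], [0, 0, 0]], [0.0275, [0.0, 0.26, 0.01], [0, 0, 0]], [0.0275, [0.028, 0.27, 0.01], [0, 0, 0]], [0.0275, [0.028, 0.27, 0.01], [0, 0, 0]], [0.0275, [0.028, 0.27, 0.01], [0, 0, 0]], [0.0275, [0.028, 0.27, 0.01], [0, 0, 0]]]'
python3 - <<'E'
from h import *
print(totool([.608,.269,.234]))
p,im=snap("wrist","pics/w10.png");np.savez("w10.npz",**p)
a=px(p,[.5895,.2735,.078]);print("lip pred",a)
for ch in(0,2):
  for r in range(130,214,4): print(r,' '.join('%3d'%v for v in im[r,225:337:4,ch]))
E
```

```text
inner back [np.float64(0.0466), np.float64(0.0459), np.float64(0.0452)] [ 0.02321118 -0.03232511  0.088     ] [0.02315618 0.0319157  0.088     ]
[ 0.02802921  0.26919277 -0.00249613]
t: 12.9
tool_pos: [0.6089, 0.2682, 0.2228]
tool_rot: [0.429, 3.112, -0.001]
contact_force: [-0.4, 0.1, -2.4]
opening: 0.0278
grip_force: 19.0
[ 0.00110489  0.00047805 -0.01115563]
lip pred (np.float64(279.48077737483914), np.float64(176.29228949242838))
130 183 210 211 226 225 225 221 208 214 221 226 225 224 226 220 213 217 220 219 203 172 209 218 178 109 105 105 157
134 220 190 226 226 227 226 226 218 224 225 226 227 226 223 208 206 213 227 229 231 226 223 174 111 110 108 107 106
138 178 227 227 227 228 227 213 227 228 227 224 221 219 221 216 218 222 223 224 224 224 223 185 119 113 112 111 109
142 207 228 228 228 227 221 227 225 223 223 221 220 220 219 219 220 223 224 222 219 220 224 219 188 116 115 116 112
146 226 194 228 228 227 221 222 205 182 189 215 179 178 202 227 232 213 196 217 222 221 222 222 214 140 119 116 116
150 227 225 192 226 213 198 170 177 179 176 148 135 140 243 245 154 130 209 228 215
[... 3508 characters left out ...]
  81
190  81  61  61  99 103  69  63  62  62  73 238 236 235 232 234 242 242 242 241 233  92  86  80  95  96 142  94  86
194  69  82  85 100 110  82  62  61  62  62 107 239 243 241 242 242 242 243 239  95  84  86  76 102 110 166 165 112
198  64  83  85  85 101  99  73  71  64  62  68  78 208 238 243 241 237 173  87  86  85  83  92  97 147 166 165 166
202 104  69  82  81  78  83  76  73  76  77  79  80  78  79  87  84  80  81  85  85  86  76 100 104 164 166 165 164
206 138  84  72  85  74  78  86  77  76  78  78  79  80  79  80  79  82  85  86  85  83  71  95 101 163 164 164  97
210 140 134  70  57  57  56  57  55  65  57  57  57  57  58  59  59  59  60  60  60  60  59  63  63  73 132 111 120
```

```bash
cat > lip.py <<'E'
from h import *
from scipy.optimize import least_squares
def lip(p,im,r0=168):
    b=im[:,:,2].astype(float);P=[]
    for r in range(r0,206):
        xs=np.nonzero(b[r,245:320]>150)[0]
        if len(xs)>8: P+=[(xs.min()+245-.5,r),(xs.max()+245.5,r)]
    W=np.array([onz(p,u,v,.078)[:2] for u,v in P])
    f=least_squares(lambda c:np.hypot(*(W-c).T)-.0225,W.mean(0),loss="soft_l1",f_scale=.0005)
    g=least_squares(lambda c:np.hypot(*(W-c[:2]).T)-c[2],[*f.x,.0225],loss="soft_l1",f_scale=.0005)
    return f.x,g.x,np.sqrt(np.mean(f.fun**2))
E
python3 - <<'E'
from lip import *
p=dict(np.load("w10.npz"));im=cv2.imread("pics/w10.png")[:,:,::-1]
f,g,e=lip(p,im);print(f,g,e)
T=np.linalg.inv(p["T"]@np.linalg.inv(p["tool_from_camera"]))
print("lip in tool",(T@[*f,.078,1])[:3],(T@[*g[:2],.078,1])[:3])
pt=dict(p);pt["T"]=p["tool_from_camera"]
m=(im[130:157,262:300].min(2)>215);ys,xs=np.nonzero(m);print(xs.mean()+262,ys.mean()+130,ys.min()+130,ys.max()+130,xs.min()+262,xs.max()+262)
print("hinge",onz(pt,xs.mean()+262,ys.mean()+130,.088))
g=im[:,:,0].astype(int)
for r in(176,184,190):
    row=g[r];d=np.nonzero(row[230:340]<140)[0]+230;print(r,d.min(),d.max(),onz(pt,d.min()-.5,r,.088)[:2],onz(pt,d.max()+.5,r,.088)[:2],d)
E
```

```text
[0.59072961 0.27635521] [0.59074417 0.27635108 0.0224876 ] 0.00022569073306139567
lip in tool [0.01974181 0.00299061 0.14484026] [0.01972667 0.00299057 0.14484026]
279.29213483146066 152.20224719101122 147 156 273 287
hinge [ 0.04785152 -0.00034924  0.088     ]
176 230 320 [ 0.03066857 -0.0367859 ] [0.0306129  0.02979848] [230 231 232 233 234 235 236 237 238 239 240 241 242 243 244 245 313 314
 315 316 317 318 319 320]
184 236 322 [ 0.02471114 -0.03263273] [0.02465649 0.03149059] [236 237 238 239 240 241 242 243 244 315 316 317 318 319 320 321 322]
190 237 322 [ 0.02018784 -0.03207123] [0.02013273 0.03166412] [237 238 239 240 241 242 243 244 315 316 317 318 319 320 321 322]
```

```bash
python3 - <<'E'
from h import *
from scipy.optimize import least_squares
p=dict(np.load("w9.npz"));pt=dict(p);pt["T"]=p["tool_from_camera"]
im=cv2.imread("pics/w9.png");g=im[:,:,2].astype(float)
res={}
for side in(0,1):
  O=[];I=[]
  for r in range(157,200):
    row=g[r,225:279] if side==0 else g[r,280:337][::-1]
    k=np.nonzero(row<138)[0]
    if len(k)<4: continue
    s,e=k[0],k[0]
    while e+1<len(row) and row[e+1]<138:e+=1
    f=lambda j:225+j if side==0 else 336-j
    O.append(onz(pt,f(s-.5),r,.088)[:2]);I.append(onz(pt,f(e+.5),r,.088)[:2])
  for nm,W,Rr in(("out",O,.0255),("in",I,.0195)):
    W=np.array(W)
    a=least_squares(lambda c:np.hypot(*(W-c).T)-Rr,[.022,0],loss="soft_l1",f_scale=.0005)
    b=least_squares(lambda c:np.hypot(*(W-c[:2]).T)-c[2],[.022,0,Rr],loss="soft_l1",f_scale=.0005)
    print(side,nm,len(W),a.x.round(4),np.sqrt(np.mean(a.fun**2)).round(5),b.x.round(4))
    res[side,nm]=W
A=np.vstack([res[0,"in"],res[1,"in"]])
for cx in np.arange(.014,.030,.001):
  print(cx.round(3),[ (np.hypot(*(res[s,"in"]-[cx,y0]).T).min()*1e3).round(1) for y0 in(-.0003,) for s in(0,1)])
E
```

```text
0 out 43 [ 0.0231 -0.0068] 0.00028 [ 0.0231 -0.0066  0.0257]
0 in 43 [ 0.024  -0.0071] 0.00085 [ 0.0236 -0.0043  0.0221]
1 out 43 [0.0225 0.0059] 0.00025 [0.0226 0.0061 0.0252]
1 in 43 [0.0244 0.0062] 0.00076 [0.0238 0.0025 0.0229]
0.014 [np.float64(23.1), np.float64(23.2)]
0.015 [np.float64(23.1), np.float64(23.2)]
0.016 [np.float64(23.2), np.float64(23.2)]
0.017 [np.float64(23.4), np.float64(23.3)]
0.018 [np.float64(23.5), np.float64(23.4)]
0.019 [np.float64(23.8), np.float64(23.6)]
0.02 [np.float64(24.0), np.float64(23.8)]
0.021 [np.float64(24.3), np.float64(24.0)]
0.022 [np.float64(24.7), np.float64(24.3)]
0.023 [np.float64(24.4), np.float64(24.5)]
0.024 [np.float64(23.7), np.float64(23.8)]
0.025 [np.float64(23.1), np.float64(23.2)]
0.026 [np.float64(22.5), np.float64(22.6)]
0.027 [np.float64(21.9), np.float64(22.0)]
0.028 [np.float64(21.3), np.float64(21.5)]
0.029 [np.float64(20.8), np.float64(21.0)]
```

```bash
python3 jog.py '[[0.0271, [-0.0011, 0.0034, 0.02], [0, 0, 0]], [0.0271, [-0.0011, 0.0034, 0.032], [0, 0, 0]], [0.0271, [-0.0011, 0.0034, 0.042], [0, 0, 0]], [0.0271, [-0.0011, 0.0034, 0.042], [0, 0, 0]], [0.0271, [-0.0011, 0.0034, 0.042], [0, 0, 0]], [0.0271, [-0.0011, 0.0034, 0.042], [0, 0, 0]]]'; python3 - <<'E'
from lip import *
p,im=snap("wrist","pics/w11.png");np.savez("w11.npz",**p)
T=np.linalg.inv(p["T"]@np.linalg.inv(p["tool_from_camera"]))
for r0 in(168,174):
    f,g,e=lip(p,im,r0);print(f,g,e,"tool",(T@[*f,.078,1])[:3])
for r in range(146,214,4): print(r,' '.join('%3d'%v for v in im[r,225:337:4,2]))
E
```

```text
t: 13.45
tool_pos: [0.6113, 0.2725, 0.1814]
tool_rot: [0.428, 3.112, 0.0]
contact_force: [-0.6, 0.3, -1.9]
opening: 0.0275
grip_force: 19.1
[0.59025016 0.27609664] [0.59052392 0.27594074 0.02203349] 0.00055492595884471 tool [ 0.02127172 -0.00224267  0.10343832]
[0.58985922 0.27620758] [0.59048466 0.27597699 0.02205449] 0.0005009099076437683 tool [ 0.0216781  -0.00224128  0.10343813]
146  52  51  52  82  84  85  85  84  86  91  88  82  78 141 161  87  91  91  89  91  92  90  90  82  82  95  95  96
150  45  48  79  79  68  67  67  71  74  69  73 111 119 242 244 145 102  85  90  90  91  91  90  87  72  93  95  95
154  45  51  64  65  66  69  69  86 110 109 110 116 117 240 243 134 108 103 102 103  97  85  88  89  88  74  93  95
158  62  66  67  66  68  68  74 108 103  76 125 209 240 228 187 172 109  92  92  99 101  87  90  90  88  72  85  82
162  59  65  65  67  66  86 106 112  73 212 245 245 240 237 216 179 176 156  92  86  98 107  92  81  81  81  82  82
166  60  65  65  65  77 103 107  88 235 246 246 246 242 234 231 178 178 178 159  90  92  97  98  87  80  77  58  51
170  61  64  65  6
[... 557 characters left out ...]
  46
190  60  65  65 102 105  71 102 235 236 236 234 234 236 238 239 237 208 173 173 172 144  85  81  95  96  67  46  46
194  62  57  63  98 104  83  74 233 235 237 239 238 236 235 234 233 195 172 172 173  87  86  78 102 101  81  76  75
198  63  60  60  74  99 104  65 170 238 236 235 235 235 233 233 230 174 173 173 147  85  84  93  97  75 102  95  87
202  63  64  55  61  80  82  72  65 220 234 233 237 238 234 234 186 173 174 158  90  85  76  97  96  85 166 167 117
206  63  66  63  52  73  71  64  62  63 186 234 240 230 233 232 200 175 155  88  85  86  87  96  98 161 167 167 167
210  65  63  60  56  57  59  58  58  60  60  71  77  78  75  75  74  69  62  61  61  61  61  62  63  71 133 165 166
```

```bash
python3 jog.py '[[0.0271, [0, -0.0016, 0], [0, 0, 0]], [0.0271, [0, -0.0016, 0.003], [0, 0, 0]], [0.0271, [0, -0.0016, 0.006], [0, 0, 0]], [0.0271, [0, -0.0016, 0.006], [0, 0, 0]]]'; python3 - <<'E'
from lip import *
p,im=snap("wrist","pics/w12.png");np.savez("w12.npz",**p)
T=np.linalg.inv(p["T"]@np.linalg.inv(p["tool_from_camera"]))
f,g,e=lip(p,im,168);print(f,g,e,"tool",(T@[*f,.078,1])[:3],(T@[.5906,.2762,.078,1])[:2])
# side gaps between ring inner edge and lip, per row
b=im[:,:,2].astype(int);r_=im[:,:,0].astype(int)
for r in(170,178,186,194,202):
    l=np.nonzero(b[r,245:320]>140)[0]+245;d=np.nonzero(r_[r,228:335]<138)[0]+228
    print(r,"lip",l.min(),l.max(),"ring",d[d<l.min()].min(),d[d<l.min()].max(),d[d>l.max()].min(),d[d>l.max()].max())
E
```

```text
t: 13.83
tool_pos: [0.6101, 0.271, 0.1743]
tool_rot: [-0.427, -3.111, 0.001]
contact_force: [-0.4, 0.3, -2.6]
opening: 0.028
grip_force: 19.0
[0.59071211 0.27573721] [0.59039701 0.27585376 0.02189462] 0.0006425495699718424 tool [ 0.01989517 -0.00062763  0.0962937 ] [ 0.02012783 -0.00021216]
170 lip 256 302 ring 240 248 311 318
178 lip 252 306 ring 237 244 314 321
186 lip 251 307 ring 236 244 315 322
194 lip 252 307 ring 237 246 313 321
202 lip 255 303 ring 233 249 310 317
```

```bash
python3 jog.py '[[0.0271, [-0.0006, 0, 0.003], [0, 0, 0]], [0.0271, [-0.0006, 0, 0.006], [0, 0, 0]], [0.0271, [-0.0006, 0, 0.008], [0, 0, 0]], [0.0271, [-0.0006, 0, 0.008], [0, 0, 0]]]';python3 jog.py '[[0.0271, [0, 0, 0.002], [0, 0, 0]], [0.0271, [0, 0, 0.004], [0, 0, 0]], [0.0271, [0, 0, 0.006], [0, 0, 0]], [0.0271, [0, 0, 0.006], [0, 0, 0]]]'; python3 - <<'E'
from lip import *
p,im=snap("wrist","pics/w13.png");np.savez("w13.npz",**p);snap("scene","pics/s13.png")
b=im[:,:,2].astype(int);r_=im[:,:,0].astype(int)
for r in(162,170,178,186,194,202):
    l=np.nonzero(b[r,245:320]>140)[0]+245;d=np.nonzero(r_[r,228:335]<138)[0]+228
    print(r,"lip",l.min(),l.max(),"ring",d[d<l.min()].min(),d[d<l.min()].max(),d[d>l.max()].min(),d[d>l.max()].max())
m=(im[135:160,268:292].min(2)>225);ys,xs=np.nonzero(m);print("hinge",xs.mean()+268,ys.mean()+135)
E
```

```text
t: 14.22
tool_pos: [0.6107, 0.2708, 0.166]
tool_rot: [-0.427, -3.111, 0.001]
contact_force: [-0.2, -0.4, -3.0]
opening: 0.0277
grip_force: 19.0
t: 14.55
tool_pos: [0.6108, 0.2709, 0.1604]
tool_rot: [-0.427, -3.112, 0.001]
contact_force: [-0.9, -0.4, -2.5]
opening: 0.0271
grip_force: 19.0
162 lip 267 292 ring 246 254 305 311
170 lip 256 302 ring 240 248 311 318
178 lip 251 307 ring 237 244 314 321
186 lip 249 310 ring 236 244 315 322
194 lip 249 310 ring 237 246 313 321
202 lip 252 307 ring 240 249 310 317
hinge 279.344262295082 151.11475409836066
```

No contact and the ring is inside the lip clearance all round. Lowering to the shoulder now.

```bash
python3 jog.py '[[0.0271, [0, 0, 0.002], [0, 0, 0]], [0.0271, [0, 0, 0.004], [0, 0, 0]], [0.0271, [0, 0, 0.004], [0, 0, 0]]]'; python3 jog.py '[[0.0271, [0, 0, 0.001], [0, 0, 0]], [0.0271, [0, 0, 0.001], [0, 0, 0]], [0.0271, [0, 0, 0.002], [0, 0, 0]], [0.0271, [0, 0, 0.002], [0, 0, 0]]]'
```

```text
t: 14.9
tool_pos: [0.6108, 0.2709, 0.1564]
tool_rot: [-0.427, -3.112, 0.001]
contact_force: [-0.4, 0.3, -1.8]
opening: 0.0274
grip_force: 19.0
t: 15.23
tool_pos: [0.6111, 0.271, 0.1549]
tool_rot: [0.427, 3.112, -0.0]
contact_force: [0.6, -0.0, -2.9]
opening: 0.0273
grip_force: 19.0
```

```bash
python3 jog.py '[[0.0271, [0, 0, 0.001], [0, 0, 0]], [0.0271, [0, 0, 0.001], [0, 0, 0]], [0.0271, [0, 0, 0.002], [0, 0, 0]], [0.0271, [0, 0, 0.002], [0, 0, 0]]]';  python3 jog.py '[[0.0271, [0, 0, 0.001], [0, 0, 0]], [0.0271, [0, 0, 0.001], [0, 0, 0]], [0.0271, [0, 0, 0.001], [0, 0, 0]]]'; python3 - <<'E'
from lip import *
p,im=snap("wrist","pics/w14.png")
m=(im[135:160,268:292].min(2)>225);ys,xs=np.nonzero(m);print("hinge",xs.mean()+268,ys.mean()+135)
E
```

```text
t: 15.57
tool_pos: [0.6115, 0.271, 0.1541]
tool_rot: [0.427, 3.112, 0.0]
contact_force: [-2.3, -0.5, 2.8]
opening: 0.0273
grip_force: 19.3
t: 15.82
tool_pos: [0.6117, 0.271, 0.1539]
tool_rot: [0.427, 3.111, 0.001]
contact_force: [-2.3, -0.6, 5.8]
opening: 0.0274
grip_force: 19.5
hinge 278.8888888888889 151.25396825396825
```

Contact came at TCP z 0.1545, just where the shoulder was predicted. I ease up 1.5 mm, then let the ring contract while backing off.

```bash
python3 jog.py '[[0.0271, [-0.001, 0, -0.0015], [0, 0, 0]], [0.0271, [-0.002, 0, -0.0015], [0, 0, 0]], [0.0271, [-0.0035, 0, -0.0015], [0, 0, 0]], [0.0271, [-0.0035, 0, -0.0015], [0, 0, 0]]]'; python3 jog.py '[[0.031, [-0.0005, 0, 0.0004], [0, 0, 0]], [0.035, [-0.0015, 0, 0.0009], [0, 0, 0]], [0.035, [-0.0015, 0, 0.0009], [0, 0, 0]], [0.0385, [-0.0022, 0, 0.0013], [0, 0, 0]], [0.042, [-0.003, 0, 0.0018], [0, 0, 0]], [0.042, [-0.003, 0, 0.0018], [0, 0, 0]]]'
```

```text
t: 16.2
tool_pos: [0.6145, 0.2703, 0.1537]
tool_rot: [-0.427, -3.112, -0.001]
contact_force: [-2.3, 0.1, 3.4]
opening: 0.0276
grip_force: 19.3
t: 16.7
tool_pos: [0.618, 0.2692, 0.1523]
tool_rot: [0.427, 3.111, 0.001]
contact_force: [-1.4, -0.0, 6.1]
opening: 0.0417
grip_force: 13.6
```

```bash
python3 jog.py '[[0.0455, [-0.001, 0, 0], [0, 0, 0]], [0.049, [-0.0015, 0, 0.0005], [0, 0, 0]], [0.049, [-0.0015, 0, 0.0005], [0, 0, 0]], [0.0525, [-0.002, 0, 0.001], [0, 0, 0]], [0.056, [-0.003, 0, 0.0015], [0, 0, 0]], [0.056, [-0.003, 0, 0.0015], [0, 0, 0]]]'; python3 jog.py '[[0.0585, [0, 0, 0.0005], [0, 0, 0]], [0.0605, [0, 0, 0.001], [0, 0, 0]], [0.0605, [0, 0, 0.001], [0, 0, 0]], [0.0605, [0, 0, 0.001], [0, 0, 0]]]';python3 - <<'E'
from lip import *
p,im=snap("wrist","pics/w15.png");np.savez("w15.npz",**p);snap("scene","pics/s15.png")
h=px(p,[.5906-.964*.027,.2762+.265*.027,.067]);print("hinge expected",h)
m=(im[100:200,268:292].min(2)>225);ys,xs=np.nonzero(m);print(np.bincount(ys).tolist())
for r in range(int(h[1])-14,214,5): print(r,' '.join('%3d'%v for v in im[r,225:337:4,0]))
E
```

```text
t: 17.2
tool_pos: [0.6203, 0.2683, 0.1498]
tool_rot: [-0.427, -3.112, 0.0]
contact_force: [-0.2, -0.0, 2.0]
opening: 0.0558
grip_force: 7.3
t: 17.53
tool_pos: [0.6202, 0.2683, 0.1489]
tool_rot: [-0.427, -3.112, 0.0]
contact_force: [0.7, 0.6, 0.2]
opening: 0.0609
grip_force: 7.2
hinge expected (np.float64(279.13068727531027), np.float64(138.7690086438954))
[0, 0, 0, 0, 0, 0, 0, 0, 0, 0, 0, 0, 0, 0, 0, 0, 0, 0, 0, 0, 0, 0, 0, 0, 0, 0, 0, 0, 0, 0, 0, 0, 0, 0, 0, 3, 5, 5, 6, 6, 5, 4, 1, 0, 0, 0, 0, 0, 0, 11, 19, 24, 24, 24, 24, 24, 24, 24, 24, 24, 24, 24, 24, 24, 24, 24, 24, 24, 24, 24, 24, 24, 24, 24, 24, 24, 24, 24, 24, 24, 24, 24, 24, 24, 24, 24, 24, 24, 24, 24, 24, 24, 24, 24, 24, 24, 24, 24, 24, 24]
124 224 224 224 222 213 223 222 223 225 226 226 225 222 219 205 203 202 214 216 218 220 222 222 209 131 100  99 100
129 225 224 224 211 224 225 226 224 222 219 218 215 208 209 214 218 220 222 223 223 222 221 223 220 159  97 101 101
134 226 226 204 224 217 202 219 221 219 217 217 191 193 215 228 207 203 222 223 221 218 218 223 230 216 160 102 103
139 227 178 170 172 173 171 171 184 218 21
[... 997 characters left out ...]
 196
184 166 171 173 174 175  92 241 244 235 234 234 235 234 233 234 236 238 237 236 234 232 232 113 213 215 215 215 161
189 173 171 167 166 166 126 220 244 242 233 234 237 238 238 236 234 232 233 233 232 231 225 131 211 210 211 212 196
194 128 160 166 168 167 164 113 246 239 237 235 233 234 234 233 232 231 231 232 232 232 137 206 212 214 215 205 203
199 173 131 161 159 157 156 159 144 238 228 233 232 232 232 233 233 233 233 232 232 189 213 210 208 208 207 147 165
204 186 178 126 158 159 158 157  89  95 184 234 233 233 233 233 233 233 234 233 143 106 212 216 227 200 150 168 178
209 181 179  87  76  79  78  80  68  68  72 101 109 109 110 110 111 109 106  76  73  76 101 101 105  87 102 191 192
```

The hinge pin sits at row 138.5 against 138.8 predicted for a seated ring, the ring band is tucked under the lip, and the forces are slack. Lifting the pliers out slowly.

```bash
python3 jog.py '[[0.0605, [0, 0, -0.003], [0, 0, 0]], [0.0605, [0, 0, -0.006], [0, 0, 0]], [0.0605, [0, 0, -0.01], [0, 0, 0]], [0.0605, [0, 0, -0.014], [0, 0, 0]], [0.0605, [0, 0, -0.018], [0, 0, 0]]]'; python3 jog.py '[[0.0605, [0, 0, -0.01], [0, 0, 0]], [0.0605, [0, 0, -0.03], [0, 0, 0]], [0.0605, [0, 0, -0.06], [0, 0, 0]], [0.0605, [0, 0, -0.09], [0, 0, 0]], [0.0605, [0, 0, -0.11], [0, 0, 0]], [0.0605, [0, 0, -0.11], [0, 0, 0]], [0.0605, [0, 0, -0.11], [0, 0, 0]]]'; python3 - <<'E'
from lip import *
p,im=snap("wrist","pics/w16.png");np.savez("w16.npz",**p);snap("scene","pics/s16.png")
h=px(p,[.5906-.964*.027,.2762+.265*.027,.067]);e=[px(p,[.5906+.964*.0305-.265*y,.2762-.265*.0305-y*-.964,.067]) for y in(-.0117,.0117)];print("hinge expected",h,"eyes",e)
u,v=int(h[0]),int(h[1])
I=im[v-15:v+8,u-15:u+16].min(2).astype(int);w=np.clip(I-200,0,None);yy,xx=np.mgrid[v-15:v+8,u-15:u+16];print((w*xx).sum()/w.sum(),(w*yy).sum()/w.sum())
for r in range(v-8,214,3): print(r,' '.join('%3d'%q for q in im[r,u-48:u+50:3,0]))
# grip check: handle rows
a=im.astype(int);m=((a[:,:,0]>110)&(a[:,:,1]<75)&(a[:,:,2]<85))
for lo,hi in((190,235),(320,375)):
    ys,xs=np.nonzero(m[200:,lo:hi]);print("handle",ys.max()+200)
print(totool([.53,0,.26]),totool([.5278,-.2525,.26]))
E
```

```text
t: 18.05
tool_pos: [0.62, 0.2684, 0.1675]
tool_rot: [-0.427, -3.112, 0.0]
contact_force: [-0.2, 0.3, -1.2]
opening: 0.0605
grip_force: 7.7
t: 18.63
tool_pos: [0.6209, 0.2687, 0.2796]
tool_rot: [0.427, 3.109, 0.003]
contact_force: [0.1, -0.0, -2.4]
opening: 0.0607
grip_force: 7.7
hinge expected (np.float64(278.03582626827665), np.float64(129.69147823210622)) eyes [(np.float64(269.55531509565145), np.float64(187.15712584946877)), (np.float64(287.211341511422), np.float64(176.68530393894048))]
278.4745308310992 130.41554959785523
121 193 201 216 216 216 215 216 208 212 216 217 218 219 219 215 213 204 197 198 207 211 218 228 228 227 167 106 105 104 103 100 112 207
124 185 216 216 216 216 215 212 209 217 218 217 215 213 211 210 202 205 211 213 215 215 216 221 227 228 182 115 106 105 104 100  99 156
127 212 215 216 215 216 215 208 213 204 204 210 210 210 210 188 197 234 221 185 213 215 214 211 216 220 219 188 108 108 104 100 100 101
130 191 209 216 216 217 197 177 169 168 171 183 182 194 191 140 180 237 222 129 191 207 210 212 213 214 222 213 132 110 104 102 102 101
133 217 194 200 217 207
[... 3046 characters left out ...]
33 232 230 230 233 231 220 211 211 213 215 215 212 212 211
202 188 177 163 165 163 159 164 178 203 202 183 184 186 188 197 211 196 176 232 233 230 229 221 212 217 216 215 216 216 214 210 210 211
205 215 216 217 220 219 213 215 209 207 208 205 202 195 188 208 209 206 185 223 219 217 218 217 217 215 215 217 217 215 212 207 207 209
208 215 184 179 181 181 179 174 172 172 166 115 109 114 152 160 166 172 174 172 170 130 116 115 140 174 173 172 173 172 169 165 165 190
211 201  82  79  78  78  79  78  78  77  79  77  78  78  78  78  79  79  79  79  78  79  79  79  80  81  81  81  81  81  82  83  86 108
handle 325
handle 326
[ 0.01379429 -0.28232525  0.01557226] [-0.05210574 -0.52608378  0.01580652]
```

The ring is seated with its eyes about 23 mm apart and the hinge where expected. The pliers came free, so I return to the block.

```bash
python3 jog.py '[[0.0605, [0.0138, -0.282, -0.004], [0, 0, 0]], [0.0605, [0.0138, -0.282, -0.004], [0, 0, 0]], [0.0605, [0.0138, -0.282, -0.004], [0, 0, 0]], [0.0605, [0.0138, -0.282, -0.004], [0, 0, 0]], [0.0605, [0.0138, -0.282, -0.004], [0, 0, 0]], [0.0605, [0.0138, -0.282, -0.004], [0, 0, 0]], [0.0605, [0.0138, -0.282, -0.004], [0, 0, 0]], [0.0605, [-0.052, -0.526, -0.004], [0, 0, -0.709]], [0.0605, [-0.052, -0.526, -0.004], [0, 0, -0.709]], [0.0605, [-0.052, -0.526, -0.004], [0, 0, -0.709]], [0.0605, [-0.052, -0.526, -0.004], [0, 0, -0.709]], [0.0605, [-0.052, -0.526, -0.004], [0, 0, -0.709]], [0.0605, [-0.052, -0.526, -0.004], [0, 0, -0.709]], [0.0605, [-0.052, -0.526, -0.004], [0, 0, -0.709]], [0.0605, [-0.052, -0.526, -0.004], [0, 0, -0.709]], [0.0605, [-0.052, -0.526, -0.004], [0, 0, -0.709]], [0.0605, [-0.052, -0.526, -0.004], [0, 0, -0.709]]]'; python3 - <<'E'
from h import *
p,im=snap("wrist","pics/w17.png")
print(ctrl.get_obs()["tool_pos"],totool([.528,-.2525,.11]))
I=im[120:215,200:360].astype(int);b=[r for r in range(130,212,4)]
print("slot pred",px(p,[.5278,-.2516,.07]))
for r in b: print(r,' '.join('%3d'%q for q in im[r,230:336:4,0]))
E
```

```text
t: 20.15
tool_pos: [0.528, -0.2512, 0.279]
tool_rot: [0.679, -3.065, -0.005]
contact_force: [-0.4, -0.1, -0.9]
opening: 0.0605
grip_force: 7.7
[ 0.52823404 -0.25091294  0.27968734] [ 0.00070079 -0.00175535  0.16968439]
slot pred (np.float64(278.69737110779187), np.float64(184.22618210655486))
130 158 156 155 157 159 161 159 159 162 160 168 198 201 201 204 205 205 202 202 205 209 210 207 206 204 204 204
134 155 155 155 155 158 160 158 159 160 160 159 157 177 203 203 203 202 199 201 204 208 209 208 206 206 205 204
138 153 155 155 153 154 154 155 157 159 160 161 160 159 184 203 204 201 199 201 203 206 208 209 209 209 207 205
142 151 152 154 152 151 151 151 153 154 157 157 155 153 152 156 163 157 176 164 160 154 160 203 209 209 207 205
146 151 151 152  91  89  89  90  91  92  93  95  96  97  98  99 100 109 122 122 124 124 125 180 206 207 206 204
150 153 151 151  90  85  85  86  86  87  88  89  90  92  93  93  95  97  99 119 121 122 124 185 207 206 204 204
154 154 152 151  92  87  86  90  90  90  92  94  94  97  99  99 100 105 107 109 118 117 117 187 204 200 194 200
158 150 151 150  96  8
[... 845 characters left out ...]
 215 105 197 202 200 199 212
190 210 214 217 148 100 233 237 237 231 107 110 112 111 109 115 115 115 234 237 237 211 105 198 203 203 203 217
194 210 213 213 152 109 228 235 235 230 130 132 145 139 141 165 162 164 234 236 237 212 112 212 220 221 220 217
198 195 210 210 159 110 213 235 237 235 233 235 237 231 232 241 237 239 237 237 240 213 110 206 220 217 215 213
202 150 157 209 198 118 209 235 236 232 229 234 237 231 231 241 235 235 234 237 240 217 140 208 216 215 212 211
206 150  92 102 121 122 129 135 109  75  73 131 138 133 133 144  91  76  75 138 143 135 124 126 125 172 217 215
210 129  72  72  73  73  73  72  73  73  73  73  72  72  74  74  74  74  74  74  77  95  95  96  95 105 221 217
```

The slot shows centred at about (280.5,185) and square to the tool, so a 1 mm side shift is enough before lowering.

```bash
python3 jog.py '[[0.0605, [0, 0.001, 0.03], [0, 0, 0]], [0.0605, [0, 0.001, 0.06], [0, 0, 0]], [0.0605, [0, 0.001, 0.08], [0, 0, 0]], [0.0605, [0, 0.001, 0.095], [0, 0, 0]], [0.0605, [0, 0.001, 0.105], [0, 0, 0]], [0.0605, [0, 0.001, 0.115], [0, 0, 0]], [0.0605, [0, 0.001, 0.115], [0, 0, 0]]]'; python3 jog.py '[[0.0605, [0, 0, 0.01], [0, 0, 0]], [0.0605, [0, 0, 0.02], [0, 0, 0]], [0.0605, [0, 0, 0.03], [0, 0, 0]], [0.0605, [0, 0, 0.04], [0, 0, 0]], [0.0605, [0, 0, 0.05], [0, 0, 0]], [0.0605, [0, 0, 0.055], [0, 0, 0]], [0.0605, [0, 0, 0.055], [0, 0, 0]]]'
```

```text
t: 20.78
tool_pos: [0.5274, -0.2498, 0.164]
tool_rot: [0.681, -3.064, -0.004]
contact_force: [-0.6, 1.5, -1.9]
opening: 0.0607
grip_force: 7.7
t: 21.37
tool_pos: [0.5275, -0.251, 0.1098]
tool_rot: [0.679, -3.066, -0.002]
contact_force: [0.1, 0.4, -2.0]
opening: 0.0607
grip_force: 7.7
```

```bash
python3 jog.py '[[0.0605, [0, 0, 0.001], [0, 0, 0]], [0.0605, [0, 0, 0.002], [0, 0, 0]], [0.0605, [0, 0, 0.003], [0, 0, 0]], [0.0605, [0, 0, 0.0035], [0, 0, 0]], [0.0605, [0, 0, 0.0035], [0, 0, 0]]]'
```

```text
t: 21.78
tool_pos: [0.5285, -0.2515, 0.1089]
tool_rot: [-0.68, 3.067, -0.001]
contact_force: [-3.6, 0.4, 4.1]
opening: 0.0607
grip_force: 7.7
```

```bash
python3 jog.py '[[0.064, [0, 0, 0.001], [0, 0, 0]], [0.068, [0, 0, 0.001], [0, 0, 0]], [0.085, [0, 0, 0], [0, 0, 0]], [0.085, [0, 0, 0], [0, 0, 0]], [0.085, [0, 0, 0], [0, 0, 0]], [0.085, [0, 0, 0], [0, 0, 0]]]';python3 jog.py '[[0.085, [0, 0, -0.02], [0, 0, 0]], [0.085, [0, 0, -0.04], [0, 0, 0]], [0.085, [0, 0, -0.08], [0, 0, 0]], [0.085, [0, 0, -0.12], [0, 0, 0]], [0.085, [0, 0, -0.16], [0, 0, 0]], [0.085, [0, 0, -0.16], [0, 0, 0]], [0.085, [0, 0, -0.16], [0, 0, 0]], [0.085, [0, 0, -0.16], [0, 0, 0]]]'; python3 - <<'E'
from h import *
p,im=snap("wrist","pics/w18.png");np.savez("w18.npz",**p)
a=im.astype(int);m=((a[:,:,0]>110)&(a[:,:,1]<75)&(a[:,:,2]<85)).astype(np.uint8)*255
q=px(p,[.5278,-.2516,.12]);u,v=map(int,q);k=np.zeros_like(m);k[v-70:v+70,u-70:u+70]=m[v-70:v+70,u-70:u+70]
c=max(cv2.findContours(k,0,2)[0],key=cv2.contourArea);print(q,cv2.boundingRect(c));print(cv2.approxPolyDP(c,2,True)[:,0].tolist())
for z,y in((.141,.029),(.141,-.029),(.094,.028),(.094,-.028)):
    th=np.radians(115.5);print(z,y,[np.round(px(p,[.5278+y*np.cos(th)+x*np.sin(th),-.2516+y*np.sin(th)-x*np.cos(th),z]),1).tolist() for x in(-.009,.009)])
s,si=snap("scene","pics/s18.png");t,ti=snap("top","pics/t18.png")
for n,now in(("scene",si),("top",ti)):
    o=cv2.imread(f"pics/{n}0.png")[:,:,::-1];d=(np.abs(o.astype(int)-now).max(2)>60).astype(np.uint8)
    print(n,[cv2.boundingRect(c) for c in cv2.findContours(d,0,2)[0] if cv2.contourArea(c)>15])
E
```

```text
t: 22.28
tool_pos: [0.5282, -0.2512, 0.1076]
tool_rot: [-0.68, 3.067, -0.0]
contact_force: [0.5, -0.6, -0.8]
opening: 0.0855
grip_force: 0.0
t: 22.95
tool_pos: [0.5281, -0.2512, 0.2674]
tool_rot: [0.68, -3.067, -0.0]
contact_force: [0.1, 0.7, -1.5]
opening: 0.0854
grip_force: 0.0
(np.float64(279.405040069203), np.float64(197.0957274734568)) (242, 177, 64, 33)
[[244, 209], [248, 208], [252, 199], [301, 201], [305, 199], [304, 179], [253, 177], [250, 179], [252, 184], [249, 190], [243, 189]]
0.141 0.029 [[312.8, 192.6], [312.4, 212.4]]
0.141 -0.029 [[245.9, 193.2], [246.7, 213.0]]
0.094 0.028 [[307.0, 181.9], [306.7, 199.2]]
0.094 -0.028 [[251.6, 182.5], [252.2, 199.7]]
scene [(345, 286, 23, 17), (278, 225, 22, 13), (429, 128, 30, 32), (416, 126, 18, 7), (437, 118, 41, 38), (438, 98, 37, 17), (384, 91, 10, 29), (394, 83, 20, 37), (445, 73, 12, 24), (463, 61, 31, 14), (274, 5, 25, 21), (528, 0, 32, 27), (493, 0, 26, 56), (457, 0, 25, 49), (293, 0, 57, 10), (205, 0, 28, 28), (198, 0, 61, 111)]
top [(523, 260, 12, 13), (377, 238, 12, 8), (247, 205, 25, 32), (434, 95, 40, 54), (289, 85, 271, 335)]
```

```bash
python3 - <<'E'
from h import *
def red(f):
    a=cv2.imread(f).astype(int);m=((a[:,:,2]>95)&(a[:,:,1]<60)&(a[:,:,0]<60)).astype(np.uint8);k=np.zeros_like(m);k[150:190,210:250]=m[150:190,210:250]
    ys,xs=np.nonzero(k);return len(xs),xs.min(),xs.max(),ys.min(),ys.max(),xs.mean().round(2),ys.mean().round(2)
for f in("pics/scene0.png","pics/s18.png"):
    print(red(f))
a=cv2.imread("pics/w18.png").astype(int);m=(a[:,:,2]>80)&(a[:,:,1]<75)&(a[:,:,0]<75)
ys,xs=np.nonzero(m[185:216,300:322]);print(xs.min()+300,xs.max()+300,ys.max()+185)
for r in range(180,218,3): print(r,a[r,236:262:3,2],a[r,298:322:3,2])
s0,s1=[cv2.imread(f)[265:310,325:385] for f in("pics/scene0.png","pics/s18.png")]
E
```

```text
(267, np.int64(212), np.int64(241), np.int64(154), np.int64(189), np.float64(230.17), np.float64(168.6))
(267, np.int64(212), np.int64(241), np.int64(154), np.int64(189), np.float64(230.24), np.float64(168.36))
300 317 209
180 [142 142 101  76 100 109 186 201 204] [153 154 118 122 214 138  94 163]
183 [184 151 109  82 100 105 177 195 195] [152 154 113 104 162 127 102 164]
186 [202 187 116  97 100 122 175 194 193] [153 154 109 107 109 112  99 167]
189 [204 198 131 102 102 129 172 193 193] [154 151 107 103 105 101  99 168]
192 [202 197 162 192 161 132 170 192 192] [161 150 104 100 171 177 101 168]
195 [200 195 168 224 182 132 169 191 191] [205 188 108 101 199 206 109 177]
198 [197 196 172 223 181 134 176 199 197] [204 204 144 102 202 207 112 178]
201 [195 195 169 225 183 158 132 162 160] [146 145 158 104 204 204 106 180]
204 [167 199 188 225 189 202 196 191 192] [188 196 215 122 206 205 132 187]
207 [145 179 191 224 198 218 226 228 229] [225 230 229 170 207 211 201 207]
210 [145 148 157 194 198 213 217 219 218] [209 207 204 190 200 206 207 208]
213 [146 149 148 148 190 207 212 212 209] [208 206 206 204 204 207 208 207]
216 [148 149 148 148 148 161 204 209 207] [208 207 205 205 205 207 207 206]
```

The pliers appear in the scene exactly as at the start: the same 267 red pixels with centroids within 0.3 px. The ring is seated and the arm is clear, so I hand in.

```bash
python3 -c "
from station import ctrl
print(ctrl.finish_job())"
```

```text
the job is handed in; nothing more can be done
None
```

The job is handed in at about 23 s: by my measurements the ring sits contracted in the spindle groove, the pliers stand back in their block and the bystanders show no movement, though the hand-in returned no verdict.

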